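Weigh in a batch of paired cheeses on the kitchen balance

ROBOT

A 7-joint arm with a two-finger parallel gripper is mounted at the origin on a cart in front of the work surface, level with it; the furniture and walls round the work are solid. World frame = base frame: x ahead of the robot, y to its left, z up, the work surface at z = 0. Lengths are in m, angles in degrees, forces in N, time in s.
With the tool pointing down it reaches from about 0.425 to 0.875 m from the base axis. Payload 8.4 kg.
Tool frame: the origin (TCP) lies midway between the tips of the shut fingers; the grasp point (between the pads) lies 19 mm behind it (robot.grasp_offset is the distance from the TCP to the grasp point, in m); z points along the fingers, x is the direction in which the jaws open and shut, and the axes are right-handed (so a half turn about z gives the same grasp; the last joint's range is limited). The gripper opens to 87 mm and grips with 3 to 60 N. Pads are 19 mm wide; open, the fingers measure 117 mm over their backs; the gripper's body (75 mm by 190 mm) begins 51 mm behind the grasp point.
Start: joints at [58.659, 19.091, 2.286, 83.961, -0.768, 76.965, -3.352], TCP at [0.281, -0.586, 0.223] pointing down, gripper open.
Joint ranges: [-147.57, 147.57], [-21.85, 119.76], [-74.77, 79.35], [14.55, 137.4], [-85.83, 265.84], [4.83, 119.75], [-152.11, 152.11]. Speed limits (degrees/s): [127.2, 127.2, 159.86, 159.86, 180, 180, 180].

INTERFACE

Orientations are given as a 3x3 rotation matrix whose columns are the frame's x, y, z axes.
In Python, from cell import robot gives the robot as it stands.
- The arm moves only by the shell command python3 -m crank 'ROWS' [OPENING]. ROWS is JSON, a list of rows, each a list of 6 numbers: the shift along the tool's x, y, z in m, then the turn, a rotation vector about the tool's x, y, z in degrees. A call has 1 to 10 rows; each row shifts and turns the commanded pose from where the row before left it, along the tool's axes as they then stand; what a row does not reach is not made up. A row lasts 1/8 s, in which the tool goes at most 62.5 mm and 10.7 degrees, less where a joint would pass 70% of its speed; a pose out of reach is approached as far as the arm can. A call with a gripper value outside its range is refused whole. OPENING is the finger opening in m, from 0 to 0.087, set as the call begins (- or left out, the last holds). The fingers move at their own pace and stop on an object; the grip force is fixed at half the most. Time passes only in rows, so rows that do not move let the fingers close. It gives the time, the measured TCP pose, the force and the opening at its end, in the units of the state.
- robot.state(): the state, without advancing time (a new reading comes with each control period).
- robot.camera(name): name is "scene" or "side" or "wrist"; returns a dict with "pixels" (384x512x3 uint8, red, green, blue), "fx", "fy", "cx", "cy" (pixels), "rvec" (rotation vector, rad) and "tvec" (3), from world to camera coordinates, as OpenCV has them; the wrist camera has in their place "mount" (4x4, takes a point from camera to tool coordinates, whose origin is the TCP and whose axes are the tool frame's). Camera axes: x right, y down, z forward; pixel columns grow to the right and rows downward; lengths in m; the calibration is good to about 2 mm. A picture is of the moment at which its call begins: read the wrist's pose just before it. There is no depth.
- robot.close_job(): hands the job in, once; it reports no verdict.
The state is a dict: "time_s": time; "joint_pos": joint angles; "qd": joint speeds; "tau": joint torques, N m; "eef_pos": TCP position; "tcp_rot": TCP orientation; "wrist_force": force on the tool from outside, world axes, zero at the start; "moment": the same for the moment, N m; "opening": finger opening in m.
Only numpy, scipy, OpenCV 4.12 (cv2) and the standard library are available. Lean on these libraries where they do the work, as an engineer would, in place of code of your own. Each camera call takes 0.05 s, during which the arm holds its last target.

TASK

Weigh this batch of cheeses: hang every pair by its steel yoke astride the bar of the green kitchen balance, one cheese on each side of the bar, and put weights from the wooden block into the balance's pan until the beam floats level, to within about 2 degrees. Weights that are not needed stay in the block (or go back to it), and the jars, the cup and the pepper mill must not be knocked over.

Things in the scene. Friction and masses are not known exactly. Their poses are not given: they have to be found in the camera images.
- beam (a joint): tilt of the balance's steel beam, rad: 0 = level; positive = load bar's end down (load too heavy), negative = pan's end down. Stops at +-0.10. Both arms 120 mm. The empty balance floats level; near level it tilts 0.00176 rad per gram of difference (on a stop beyond 57 g) and settles in about 1.5 s.
- load_bar (a point): middle of the load bar: round level steel bar 10 mm thick, free to turn, at one end of the beam, 112 mm above the counter when level (+-12 mm at the stops). It runs along this frame's x, 160 mm free between its side arms: three pairs fit at -50, 0, +50 mm. y points along the beam to the pan; the frame's crosspiece is at y = 60 mm. Balance base: green, 150 x 104 mm, fixed.
- pan_floor (a point): centre of the floor of the balance's flat aluminium pan, which stays level; floor 136 mm above the counter when the beam is level (12 mm lower or higher at the stops). Inside 166 mm along this frame's x and 80 mm along y, rim 8 mm high. 240 mm from the load bar. Behind the pan stands a coffee brewer, 356 mm high, its handle 25 to 60 mm beyond the pan: cross over on the near side.
- block: beech block for the weights, 116 (x) x 96 (y) x 50 mm, fixed; origin at the centre of its underside. Six round recesses 6 mm deep, 6 mm wider than their weights, at x, y in mm: w100_a (-36, -25), w100_b (0, -25), w100_c (36, -25), w50_a (-36, 25), w50_b (0, 25), w25 (36, 25). A kettle 240 mm high stands behind it.
- pair_a: two smoked cheeses (38 mm across, 52 tall) on a steel yoke, standing on the counter; may be absent; 112 to 142 g. Origin midway between their undersides, z up; cheeses 64 mm apart along y (26 mm gap), 102 mm over all. Straps 20 mm wide (x) rise from the necks, 40 mm up, like a roof to an apex 86 mm up; on it a black grip stud 14 x 14 mm, 87 to 114 mm up. Hung, the bar lies along x under the apex.
- saddle_a (a point): point of pair_a 73.7 mm above its origin, where the axis of the load bar lies when the pair hangs on it; axes as the pair's.
- pair_b: two smoked cheeses (38 mm across, 52 tall) on a steel yoke, standing on the counter; may be absent; 112 to 142 g. Origin midway between their undersides, z up; cheeses 64 mm apart along y (26 mm gap), 102 mm over all. Straps 20 mm wide (x) rise from the necks, 40 mm up, like a roof to an apex 86 mm up; on it a black grip stud 14 x 14 mm, 87 to 114 mm up. Hung, the bar lies along x under the apex.
- saddle_b (a point): point of pair_b 73.7 mm above its origin, where the axis of the load bar lies when the pair hangs on it; axes as the pair's.
- pair_c: two smoked cheeses (38 mm across, 52 tall) on a steel yoke, standing on the counter; may be absent; 112 to 142 g. Origin midway between their undersides, z up; cheeses 64 mm apart along y (26 mm gap), 102 mm over all. Straps 20 mm wide (x) rise from the necks, 40 mm up, like a roof to an apex 86 mm up; on it a black grip stud 14 x 14 mm, 87 to 114 mm up. Hung, the bar lies along x under the apex.
- saddle_c (a point): point of pair_c 73.7 mm above its origin, where the axis of the load bar lies when the pair hangs on it; axes as the pair's.
- w100_a: brass weight of 100 g, a disc 24 mm across and 28 mm high with a knob 13 mm across and 18 mm high on top; origin at the centre of its underside; starts upright in its recess of the block.
- w100_b: brass weight of 100 g, a disc 24 mm across and 28 mm high with a knob 13 mm across and 18 mm high on top; origin at the centre of its underside; starts upright in its recess of the block.
- w100_c: brass weight of 100 g, a disc 24 mm across and 28 mm high with a knob 13 mm across and 18 mm high on top; origin at the centre of its underside; starts upright in its recess of the block.
- w50_a: brass weight of 50 g, a disc 20 mm across and 20 mm high with a knob 13 mm across and 18 mm high on top; origin at the centre of its underside; starts upright in its recess of the block.
- w50_b: brass weight of 50 g, a disc 20 mm across and 20 mm high with a knob 13 mm across and 18 mm high on top; origin at the centre of its underside; starts upright in its recess of the block.
- w25: brass weight of 25 g, a disc 18 mm across and 13 mm high with a knob 13 mm across and 18 mm high on top; origin at the centre of its underside; starts upright in its recess of the block.
- jam_jar: jam jar, 65 x 83 mm, bystander; origin at the underside.
- white_cup: white cup with a handle, 106 mm tall, bystander; origin at the underside.
- spice_red: glass spice jar with green lid, 46 x 106 mm, bystander; origin at the underside.
- spice_brown: second glass spice jar with green lid, 46 x 106 mm, bystander; origin at the underside.
- pepper_mill: wooden pepper mill, 58 x 150 mm, bystander; origin at the underside.
Mind the look-alikes: they are no part of the job. What is shaped like the w100_b but black is not meant.

How it is judged (in metres and radians):
At the end, for the whole second after the job is handed in: Every cheese pair that is there hangs at rest astride the load bar (the bar under its apex within 8 mm, tilted less than 14 degrees); the beam is at rest and level within 2 degrees (0.035 rad, about 20 g), off its stops; every weight is either in the pan or standing upright in the block (x of saddle_a in the frame of load_bar between -0.08 and 0.08 m and y of saddle_a in the frame of load_bar between -0.008 and 0.008 m and z of saddle_a in the frame of load_bar between -0.008 and 0.008 m and angle between each of pair_a, pair_b, pair_c's own z axis and vertical below 0.25 rad and linear speed of each of pair_a, pair_b, pair_c below 0.03 m/s and x of saddle_b in the frame of load_bar between -0.08 and 0.08 m and y of saddle_b in the frame of load_bar between -0.008 and 0.008 m and z of saddle_b in the frame of load_bar between -0.008 and 0.008 m and x of saddle_c in the frame of load_bar between -0.08 and 0.08 m and y of saddle_c in the frame of load_bar between -0.008 and 0.008 m and z of saddle_c in the frame of load_bar between -0.008 and 0.008 m and value of joint beam between -0.035 and 0.035 rad and velocity of joint beam between -0.05 and 0.05 rad/s and ((x of w100_a in the frame of pan_floor between -0.085 and 0.085 m and y of w100_a in the frame of pan_floor between -0.042 and 0.042 m and z of w100_a in the frame of pan_floor between -0.004 and 0.012 m) or (x of w100_a in the frame of block between -0.06 and 0.06 m and y of w100_a in the frame of block between -0.05 and 0.05 m and z of w100_a in the frame of block between 0.04 and 0.056 m and angle between w100_a's own z axis and vertical below 0.2 rad)) and ((x of w100_b in the frame of pan_floor between -0.085 and 0.085 m and y of w100_b in the frame of pan_floor between -0.042 and 0.042 m and z of w100_b in the frame of pan_floor between -0.004 and 0.012 m) or (x of w100_b in the frame of block between -0.06 and 0.06 m and y of w100_b in the frame of block between -0.05 and 0.05 m and z of w100_b in the frame of block between 0.04 and 0.056 m and angle between w100_b's own z axis and vertical below 0.2 rad)) and ((x of w100_c in the frame of pan_floor between -0.085 and 0.085 m and y of w100_c in the frame of pan_floor between -0.042 and 0.042 m and z of w100_c in the frame of pan_floor between -0.004 and 0.012 m) or (x of w100_c in the frame of block between -0.06 and 0.06 m and y of w100_c in the frame of block between -0.05 and 0.05 m and z of w100_c in the frame of block between 0.04 and 0.056 m and angle between w100_c's own z axis and vertical below 0.2 rad)) and ((x of w50_a in the frame of pan_floor between -0.085 and 0.085 m and y of w50_a in the frame of pan_floor between -0.042 and 0.042 m and z of w50_a in the frame of pan_floor between -0.004 and 0.012 m) or (x of w50_a in the frame of block between -0.06 and 0.06 m and y of w50_a in the frame of block between -0.05 and 0.05 m and z of w50_a in the frame of block between 0.04 and 0.056 m and angle between w50_a's own z axis and vertical below 0.2 rad)) and ((x of w50_b in the frame of pan_floor between -0.085 and 0.085 m and y of w50_b in the frame of pan_floor between -0.042 and 0.042 m and z of w50_b in the frame of pan_floor between -0.004 and 0.012 m) or (x of w50_b in the frame of block between -0.06 and 0.06 m and y of w50_b in the frame of block between -0.05 and 0.05 m and z of w50_b in the frame of block between 0.04 and 0.056 m and angle between w50_b's own z axis and vertical below 0.2 rad)) and ((x of w25 in the frame of pan_floor between -0.085 and 0.085 m and y of w25 in the frame of pan_floor between -0.042 and 0.042 m and z of w25 in the frame of pan_floor between -0.004 and 0.012 m) or (x of w25 in the frame of block between -0.06 and 0.06 m and y of w25 in the frame of block between -0.05 and 0.05 m and z of w25 in the frame of block between 0.04 and 0.056 m and angle between w25's own z axis and vertical below 0.2 rad))); the robot touches nothing.
It fails at once if the jam jar is knocked over (angle between jam_jar's own z axis and vertical above 0.6 rad).
It fails at once if the white cup is knocked over (angle between white_cup's own z axis and vertical above 0.6 rad).
It fails at once if the spice jar is knocked over (angle between spice_red's own z axis and vertical above 0.6 rad).
It fails at once if the spice jar is knocked over (angle between spice_brown's own z axis and vertical above 0.6 rad).
It fails at once if the pepper mill is knocked over (angle between pepper_mill's own z axis and vertical above 0.6 rad).
Of pair_a, pair_b, pair_c only 2 to 3 are there at a start; the rules pass over those that are not, and their reading is None.
At some moment in a run one of pair_a, pair_b, pair_c may be knocked a few centimetres aside while the robot is not near it.
It also fails if it takes over 210 s, if anything falls off the work surface, if the arm or the gripper's body presses on something with over 40 N, if the wrist force passes 120 N, or if a joint passes its speed limit or range.

## Working session

There is one attempt and no reset: what is moved stays moved. The work goes in short steps, Python scripts to look and compute and a shell command to move; the robot and the scene stay as the last step left them, time stands still between calls to the robot, and variables do not carry over. Pictures are saved under pics/ and viewed, and the job is handed in when it is done.

```bash
ls; mkdir -p pics
cat > h.py <<'E'
import numpy as np, cv2
from cell import robot
def snap(n,f):
    c=robot.camera(n); cv2.imwrite(f'pics/{f}.png',c['pixels'][:,:,::-1]); return c
E
python3 - <<'E'
from h import *
s=robot.state(); print({k:np.round(v,3).tolist() for k,v in s.items()})
for n in ['scene','side','wrist']:
    c=snap(n,n+'0'); print(n,{k:np.round(v,4).tolist() for k,v in c.items() if k!='pixels'})
E
```

```text
pics
{'time_s': 0.0, 'joint_pos': [58.661, 19.131, 2.284, 84.012, -0.767, 76.964, -3.351], 'qd': [-0.138, -0.086, 0.031, -0.018, -0.03, 0.002, 0.01], 'tau': [0.001, -65.635, 1.336, -40.38, -0.06, 0.045, 0.0], 'eef_pos': [0.281, -0.586, 0.222], 'tcp_rot': [[0.433, -0.901, -0.001], [-0.901, -0.433, 0.001], [-0.002, 0.0, -1.0]], 'wrist_force': [0.636, 0.167, -0.034], 'moment': [0.02, 0.003, 0.015], 'opening': 0.087}
scene {'fx': 429.5236, 'fy': 429.5236, 'cx': 261.9071, 'cy': 191.8844, 'rvec': [1.065, -2.0282, 1.2995], 'tvec': [0.3556, 0.2921, 1.185]}
side {'fx': 453.2183, 'fy': 453.2183, 'cx': 261.1417, 'cy': 199.3428, 'rvec': [1.9338, -0.7106, 0.4606], 'tvec': [-0.4116, 0.2823, 0.9624]}
wrist {'fx': 322.1148, 'fy': 322.1148, 'cx': 264.0466, 'cy': 191.0262, 'mount': [[1.0, -0.001, 0.0005, 0.0012], [0.0008, 0.9611, 0.2762, -0.0761], [-0.0007, -0.2762, 0.9611, -0.1624], [0.0, 0.0, 0.0, 1.0]]}
```

View pics/scene0.png

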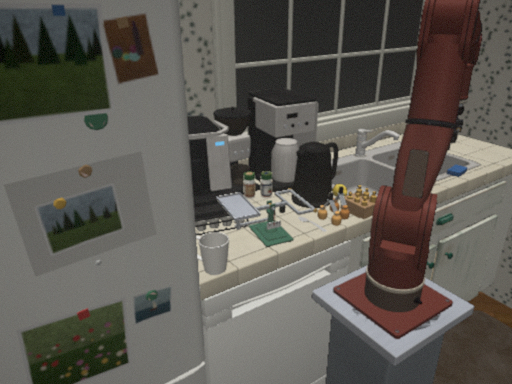

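View pics/side0.png

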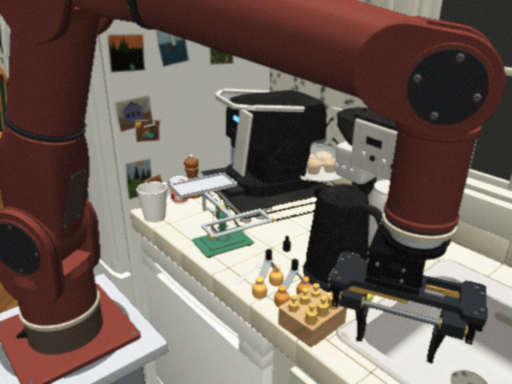

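View pics/wrist0.png

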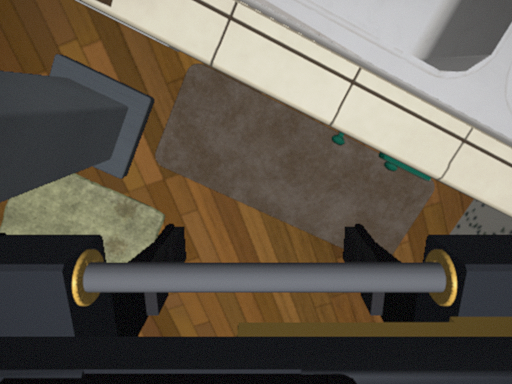

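Run:
```python
import cv2
a=cv2.imread('pics/side0.png'); cv2.imwrite('pics/side0z.png',cv2.resize(a[150:350,120:380],None,fx=3,fy=3,interpolation=cv2.INTER_CUBIC))
a=cv2.imread('pics/scene0.png'); cv2.imwrite('pics/scene0z.png',cv2.resize(a[130:280,180:400],None,fx=3.6,fy=3.6,interpolation=cv2.INTER_CUBIC))
```

```text
(no output)
```

View pics/side0z.png

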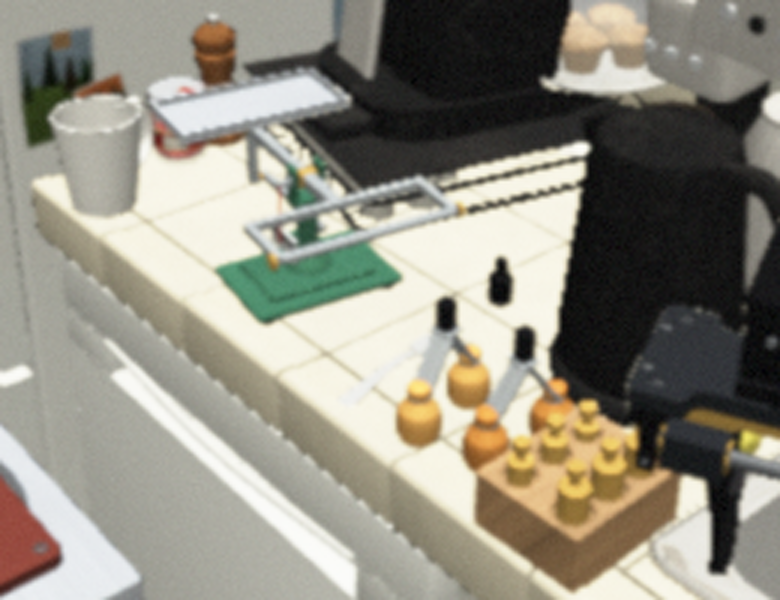

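View pics/scene0z.png

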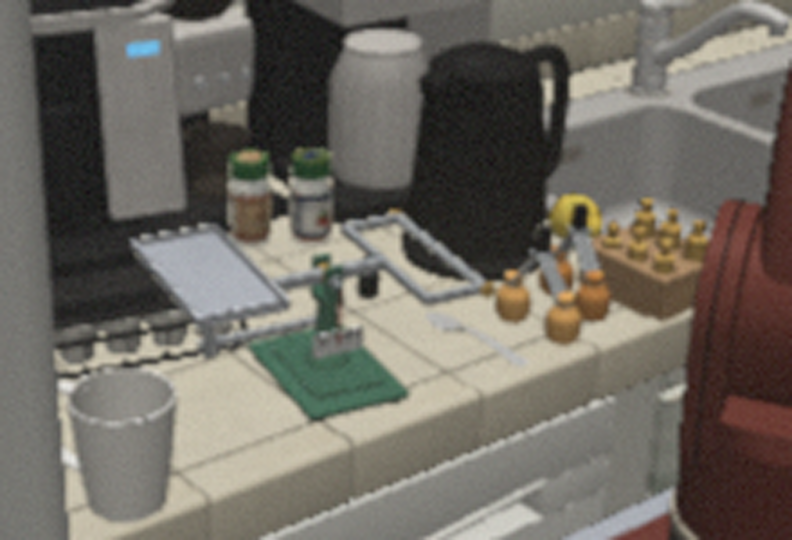

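```bash
cat >> h.py <<'E'
CAL={}
def setcal():
    for n,k in [('scene',(429.5236,261.9071,191.8844,[1.065,-2.0282,1.2995],[.3556,.2921,1.185])),('side',(453.2183,261.1417,199.3428,[1.9338,-.7106,.4606],[-.4116,.2823,.9624]))]:
        f,cx,cy,r,t=k; CAL[n]=(np.array([[f,0,cx],[0,f,cy],[0,0,1.]]),cv2.Rodrigues(np.array(r))[0],np.array(t))
setcal()
def proj(n,P):
    K,R,t=CAL[n]; p=K@(R@np.array(P)+t); return p[:2]/p[2]
def ray(n,u,v):
    K,R,t=CAL[n]; d=R.T@np.linalg.inv(K)@[u,v,1]; return -R.T@t,d
def atz(n,u,v,z):
    o,d=ray(n,u,v); return o+d*(z-o[2])/d[2]
def tri(uvs,uvd):
    P=[CAL[n][0]@np.c_[CAL[n][1],CAL[n][2]] for n in('scene','side')]
    X=cv2.triangulatePoints(P[0],P[1],np.array(uvs,float).reshape(2,1),np.array(uvd,float).reshape(2,1))[:,0]; X=X[:3]/X[3]
    e=[np.linalg.norm(proj('scene',X)-uvs),np.linalg.norm(proj('side',X)-uvd)]
    return X,e
WK=np.array([[322.1148,0,264.0466],[0,322.1148,191.0262],[0,0,1]])
M=np.array([[1,-.001,.0005,.0012],[.0008,.9611,.2762,-.0761],[-.0007,-.2762,.9611,-.1624],[0,0,0,1.]])
def watz(s,u,v,z):
    R=np.array(s['tcp_rot']);p=np.array(s['eef_pos'])
    o=R@M[:3,3]+p; d=R@M[:3,:3]@np.linalg.inv(WK)@[u,v,1]; return o+d*(z-o[2])/d[2]
E
python3 - <<'E'
from h import *
S=lambda x,y:np.array([x/3.6+180,y/3.6+130]); D=lambda x,y:np.array([x/3+120,y/3+150])
for n,a,b in [('bar near',(487,289),(275,260)),('bar far',(395,212),(462,210)),('pan center',(208,272),(250,104)),
 ('studA top',(543,232),(447,302)),('studB top',(580,210),(525,332)),('studA top?',(580,210),(447,302)),('blackw',(368,262),(500,262)),
 ('base corner near',(318,416),(265,320)),('base corner right',(405,392),(400,277)),('base corner left',(252,348),(220,268)),
 ('spiceL lid',(250,160),(0,0)),('cup top',(122,390),(97,110))]:
    X,e=tri(S(*a),D(*b)); print(n,X.round(3),np.round(e,1))
for u,v in[(522,442),(555,420),(588,405),(575,465),(610,442),(640,440)]: print('w',atz('side',*D(u,v),0.05+.046).round(3))
for u,v in[(613,228),(646,204),(671,215),(697,228),(665,247),(640,235)]: print('ws',atz('scene',*S(u,v),0.05+.046).round(3))
for u,v in[(640,315),(720,275)]: print('blockbottom s',atz('scene',*S(u,v),0.0).round(3))
for u,v in[(575,590),(478,520),(680,500)]: print('blockbottom d',atz('side',*D(u,v),0.0).round(3))
for u,v in[(250,220),(312,225)]: print('spice base s',atz('scene',*S(u,v),0.0).round(3))
E
```

```text
bar near [ 0.358 -0.029  0.112] [0.1 0.2]
bar far [ 0.535 -0.061  0.113] [0.6 0.8]
pan center [0.486 0.192 0.138] [0.3 0.3]
studA top [ 0.426 -0.162  0.109] [0.3 0.4]
studB top [ 0.444 -0.23   0.109] [0.3 0.4]
studA top? [ 0.403 -0.188  0.133] [0.2 0.2]
blackw [ 0.582 -0.063  0.04 ] [0.2 0.2]
base corner near [ 0.435  0.098 -0.031] [3.4 3.7]
base corner right [ 0.483 -0.01  -0.005] [12.9 15. ]
base corner left [0.437 0.154 0.029] [12.7 13.1]
spiceL lid [0.29  0.258 0.299] [11.7 11. ]
cup top [0.394 0.332 0.108] [0.2 0.1]
w [ 0.364 -0.309  0.096]
w [ 0.399 -0.307  0.096]
w [ 0.429 -0.31   0.096]
w [ 0.374 -0.349  0.096]
w [ 0.41  -0.348  0.096]
w [ 0.428 -0.359  0.096]
ws [ 0.411 -0.246  0.096]
ws [ 0.434 -0.318  0.096]
ws [ 0.4   -0.319  0.096]
ws [ 0.362 -0.316  0.096]
ws [ 0.349 -0.256  0.096]
ws [ 0.383 -0.256  0.096]
blockbottom s [ 0.384 -0.27   0.   ]
blockbottom s [ 0.4  -0.41  0.  ]
blockbottom d [ 0.368 -0.363  0.   ]
blockbottom d [ 0.364 -0.269  0.   ]
blockbottom d [ 0.495 -0.35   0.   ]
spice base s [ 0.815 -0.065  0.   ]
spice base s [ 0.762 -0.117  0.   ]
```

```bash
python3 -m crank '[[0,0,-0.04,0,0,0],[0,0,-0.05,0,0,0],[-0.01,-0.01,-0.05,0,0,0],[-0.04,-0.03,-0.03,0,0,0],[-0.045,-0.035,0,0,0,0],[-0.045,-0.035,0,0,0,0],[-0.045,-0.035,0,0,0,0],[-0.04,-0.035,0,0,0,0],[-0.03,-0.025,0,0,0,0],[0,0,0,0,0,0]]'
python3 - <<'E'
from h import *
s=robot.state();c=snap('wrist','w1'); print(s['eef_pos'],s['joint_pos'],np.round(s['tcp_rot'],3).tolist(),s['time_s'])
E
```

```text
time_s: 1.4
eef_pos: [0.3568, -0.2644, 0.393]
tcp_rot: [[0.438, -0.899, 0.001], [-0.899, -0.438, -0.001], [0.001, -0.0, -1.0]]
wrist_force: [-0.1, -0.9, -0.2]
opening: 0.0869
[ 0.35681449 -0.26444223  0.39303559] [ 42.99859417  -6.69223826 -10.77603188  92.75070465  -1.24730903
  93.76828621 -31.84212851] [[0.438, -0.899, 0.001], [-0.899, -0.438, -0.001], [0.001, -0.0, -1.0]] 1.4
```

View pics/w1.png

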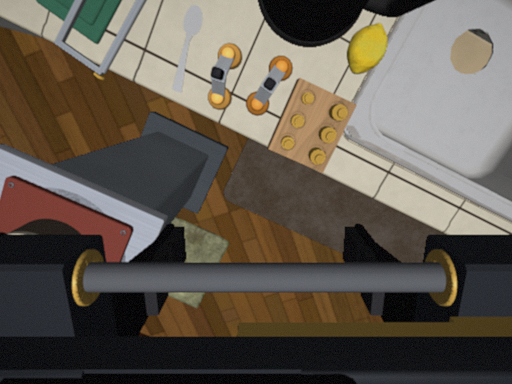

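Run:
```python
import cv2
a=cv2.imread('pics/w1.png'); cv2.imwrite('pics/w1z.png',cv2.resize(a[30:180,180:380],None,fx=4,fy=4,interpolation=cv2.INTER_CUBIC))
```

```text
(no output)
```

View pics/w1z.png

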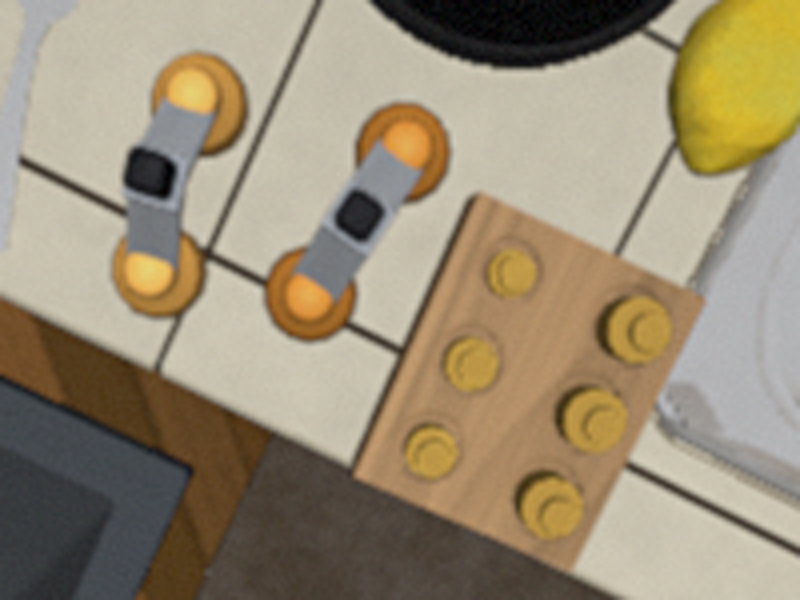

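Run:
```python
from h import *
s={'tcp_rot':[[0.438,-0.899,0.001],[-0.899,-0.438,-0.001],[0.001,0,-1]],'eef_pos':[0.3568,-0.2644,0.393]}
Z=lambda x,y:(x/4+180,y/4+30)
for n,p,z in [('w100a',(556,508),.09),('w100b',(605,420),.09),('w100c',(650,328),.09),('w50a',(433,445),.082),('w50b',(474,358),.082),('w25',(514,270),.075),
 ('pA stud',(148,170),.114),('pB stud',(357,210),.114),('pA base',(200,102),.026),('pA base2',(158,272),.026),('pB b',(403,152),.026),('pB b2',(310,293),.026),
 ('blkc',(475,192),.05),('blkc',(702,300),.05),('blkc',(353,475),.05),('blkc',(570,570),.05),('kettle',(500,66),0.0)]:
    print(n,watz(s,*Z(*p),z).round(4))
for p in [(98,75),(148,0)]: print('bar',watz(s,*p,.112).round(4))
```

```text
w100a [ 0.3874 -0.3408  0.09  ]
w100b [ 0.423  -0.3413  0.09  ]
w100c [ 0.4579 -0.3399  0.09  ]
w50a [ 0.3875 -0.291   0.082 ]
w50b [ 0.4217 -0.29    0.082 ]
w25 [ 0.4552 -0.2895  0.075 ]
pA stud [ 0.4286 -0.1641  0.114 ]
pB stud [ 0.4471 -0.2301  0.114 ]
pA base [ 0.4602 -0.1586  0.026 ]
pA base2 [ 0.3962 -0.1693  0.026 ]
pB b [ 0.4781 -0.2363  0.026 ]
pB b2 [ 0.4152 -0.2267  0.026 ]
blkc [ 0.475  -0.2664  0.05  ]
blkc [ 0.4783 -0.3618  0.05  ]
blkc [ 0.3608 -0.272   0.05  ]
blkc [ 0.3645 -0.3673  0.05  ]
kettle [ 0.5262 -0.2568  0.    ]
bar [ 0.3583 -0.0263  0.112 ]
bar [ 0.4682 -0.0545  0.112 ]
```

Run:
```python
from h import *
S=lambda x,y:np.array([x/3.6+180,y/3.6+130]); D=lambda x,y:np.array([x/3+120,y/3+150])
for p in[(590,125),(745,120),(668,110)]: print('kettle top d',atz('side',*D(*p),.235).round(3))
for p in[(425,75),(548,65),(487,60)]: print('kettle top s',atz('scene',*S(*p),.235).round(3))
for p in[(403,250),(480,280)]: print('kettle base s',atz('scene',*S(*p),.0).round(3))
for p in[(553,370),(575,400)]: print('kettle base d',atz('side',*D(*p),.0).round(3))
```

```text
kettle top d [ 0.549 -0.187  0.235]
kettle top d [ 0.651 -0.258  0.235]
kettle top d [ 0.618 -0.207  0.235]
kettle top s [ 0.58  -0.131  0.235]
kettle top s [ 0.532 -0.256  0.235]
kettle top s [ 0.58  -0.215  0.235]
kettle base s [ 0.648 -0.163  0.   ]
kettle base s [ 0.54  -0.186  0.   ]
kettle base d [ 0.541 -0.173  0.   ]
kettle base d [ 0.525 -0.215  0.   ]
```

```bash
cat >> h.py <<'E'
from scipy.spatial.transform import Rotation as Ro
def delta(pos,yaw):
    """shift in current tool axes and rotvec to reach tool-down pose w/ tool x at yaw deg"""
    s=robot.state();R=np.array(s['tcp_rot']);p=np.array(s['eef_pos'])
    a=np.radians(yaw);x=np.array([np.cos(a),np.sin(a),0]);z=np.array([0,0,-1.]);T=np.c_[x,np.cross(z,x),z]
    print('t',s['time_s'],'pos',p.round(4),'yaw',np.degrees(np.arctan2(R[1,0],R[0,0])).round(2),'open',round(s['opening'],4),'F',np.round(s['wrist_force'],1))
    print('shift now axes',(R.T@(np.array(pos)-p)).round(4),'shift in target axes',(T.T@(np.array(pos)-p)).round(4),'rot',Ro.from_matrix(R.T@T).as_rotvec(degrees=True).round(2))
E
python3 -c "
from h import *
delta([.4286,-.1641,.15],-80.5)"
```

```text
t 1.45 pos [ 0.356  -0.2664  0.3928] yaw -64.21 open 0.0869 F [-0.5 -0.2  0.5]
shift now axes [-0.0608 -0.1099  0.2427] shift in target axes [-0.089  -0.0885  0.2428] rot [ 0.   -0.04 16.29]
```

```bash
python3 -m crank '[[0,0,0,0,0,8.1],[0,0,0,0,0,8.2],[-0.02,-0.02,0.03,0,0,0],[-0.025,-0.025,0.04,0,0,0],[-0.025,-0.025,0.045,0,0,0],[-0.019,-0.0185,0.045,0,0,0],[0,0,0.045,0,0,0],[0,0,0.038,0,0,0],[0,0,0,0,0,0],[0,0,0,0,0,0]]' 0.05
python3 - <<'E'
from h import *
delta([.4286,-.1641,.09],-80.5)
s=robot.state();c=snap('wrist','w2'); print(np.round(s['tcp_rot'],4).tolist(),s['joint_pos'].round(1))
E
```

```text
time_s: 2.7
eef_pos: [0.4293, -0.166, 0.1509]
tcp_rot: [[0.161, -0.987, 0.001], [-0.987, -0.161, -0.0], [0.001, -0.001, -1.0]]
wrist_force: [-0.3, -0.1, -0.5]
opening: 0.0498
t 2.7 pos [ 0.4293 -0.166   0.1509] yaw -80.71 open 0.0498 F [-0.3 -0.1 -0.5]
shift now axes [-0.002   0.0004  0.0609] shift in target axes [-0.002   0.0004  0.0609] rot [-0.06 -0.03 -0.21]
[[0.1614, -0.9869, 0.0012], [-0.9869, -0.1614, -0.0003], [0.0005, -0.0011, -1.0]] [ 37.1   1.2 -21.6 113.7   0.5  65.1 -65.4]
```

View pics/w2.png

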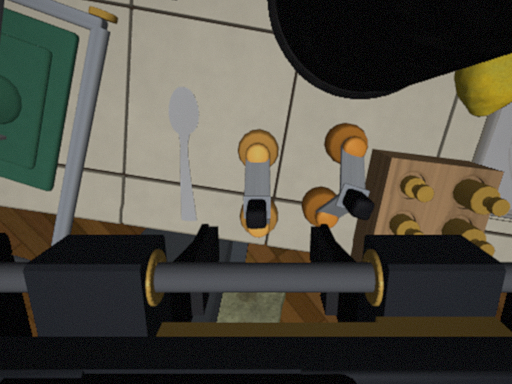

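Run:
```python
from h import *
import json
s=robot.state()
for n,p,z in [('stud',(257,218),.114),('studbase',(257,200),.087),('cap far',(102,14),.112),('bar mid',(85,128),.112),('bar low',(67,225),.112)]: print(n,watz(s,*p,z).round(4))
a=cv2.imread('pics/w2.png'); cv2.imwrite('pics/w2z.png',cv2.resize(a[0:260,0:280],None,fx=2.8,fy=2.3,interpolation=cv2.INTER_CUBIC))
```

```text
stud [ 0.4293 -0.1627  0.114 ]
studbase [ 0.4332 -0.1615  0.087 ]
cap far [ 0.5355 -0.0577  0.112 ]
bar mid [ 0.47   -0.0489  0.112 ]
bar low [ 0.4032 -0.0377  0.112 ]
```

View pics/w2z.png

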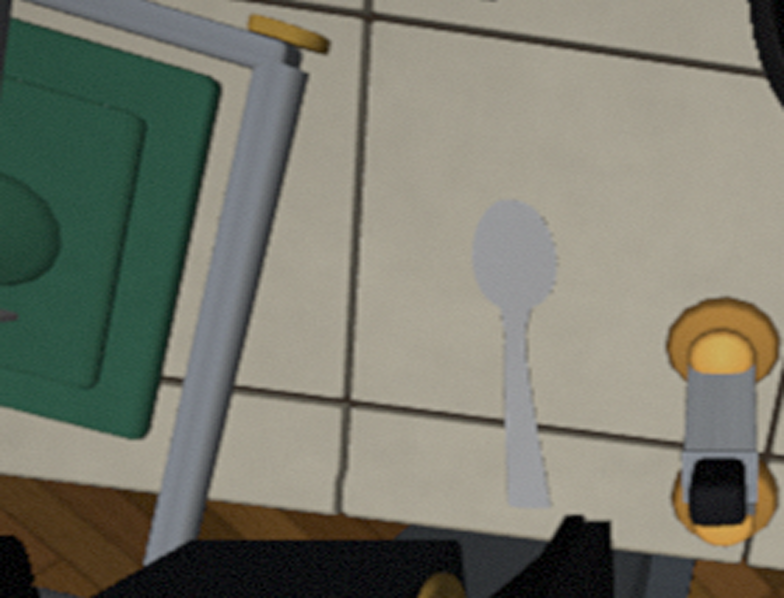

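```bash
python3 - <<'E'
from h import *
s=robot.state()
for p in [(99.6,43.5),(61.4,234.8)]: print(watz(s,*p,.112).round(4))
E
python3 -m crank '[[-0.003,0,0.02,0,0,0],[0,0,0.03,0,0,0],[0,0,0.011,0,0,0],[0,0,0,0,0,0],[0,0,0,0,0,0]]'
python3 -c "
from h import *
delta([.4292,-.163,.09],-80.5)"
```

```text
[ 0.5198 -0.0567  0.112 ]
[ 0.3954 -0.0339  0.112 ]
time_s: 3.38
eef_pos: [0.429, -0.1625, 0.0899]
tcp_rot: [[0.162, -0.987, 0.002], [-0.987, -0.162, -0.001], [0.001, -0.002, -1.0]]
wrist_force: [-0.0, 0.2, 0.5]
opening: 0.0498
t 3.375 pos [ 0.429  -0.1625  0.0899] yaw -80.66 open 0.0498 F [-0.   0.2  0.5]
shift now axes [ 0.0006 -0.0001 -0.0001] shift in target axes [ 0.0006 -0.0001 -0.0001] rot [-0.09 -0.05 -0.16]
```

```bash
python3 -m crank '[[0,0,0,0,0,0],[0,0,0,0,0,0],[0,0,0,0,0,0],[0,0,0,0,0,0],[0,0,0,0,0,0]]' 0.0
python3 -m crank '[[0,0,-0.01,0,0,0],[0,0,-0.025,0,0,0],[0,0,-0.03,0,0,0],[0,0,-0.03,0,0,0],[0,0,-0.025,0,0,0],[0,0,-0.01,0,0,0],[0,0,0,0,0,0]]'
python3 - <<'E'
from h import *
delta([.492,-.052,.22],-10.4)
snap('side','s3'); snap('wrist','w3')
E
```

```text
time_s: 4.0
eef_pos: [0.4281, -0.162, 0.0884]
tcp_rot: [[0.163, -0.987, -0.0], [-0.987, -0.163, 0.0], [-0.0, 0.0, -1.0]]
wrist_force: [-0.2, 0.3, -0.1]
opening: 0.0135
time_s: 4.88
eef_pos: [0.4283, -0.1622, 0.2188]
tcp_rot: [[0.163, -0.987, 0.001], [-0.987, -0.163, -0.0], [0.0, -0.001, -1.0]]
wrist_force: [0.1, -0.6, -1.2]
opening: 0.0138
t 4.875 pos [ 0.4283 -0.1622  0.2188] yaw -80.65 open 0.0138 F [ 0.1 -0.6 -1.2]
shift now axes [-0.0984 -0.0807 -0.0012] shift in target axes [ 0.0427 -0.1199 -0.0012] rot [-2.000e-02 -4.000e-02 -7.025e+01]
```

View pics/s3.png

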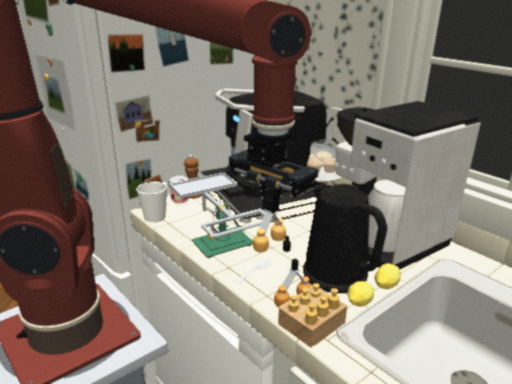

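View pics/w3.png

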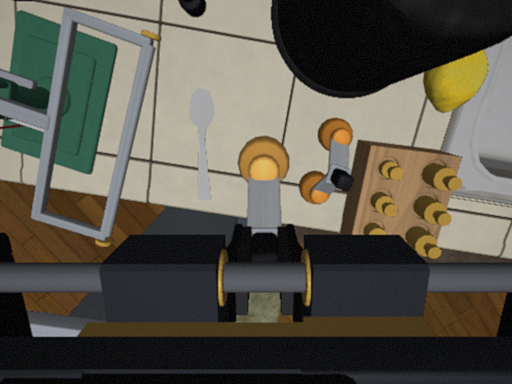

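```bash
python3 -m crank '[[0,0,-0.01,0,0,-9],[0,0,-0.01,0,0,-9],[0,0,-0.01,0,0,-9],[0,0,0,0,0,-9],[0,0,0,0,0,-9],[0,0,0,0,0,-9],[0,0,0,0,0,-9],[0,0,0,0,0,-7.2],[0,0,0,0,0,0]]'
python3 - <<'E'
from h import *
delta([.492,-.052,.22],-10.4)
s=robot.state();snap('wrist','w4'); print(s['joint_pos'])
E
```

```text
time_s: 6.1
eef_pos: [0.4277, -0.1619, 0.2475]
tcp_rot: [[0.983, -0.182, -0.002], [-0.182, -0.983, 0.001], [-0.002, -0.0, -1.0]]
wrist_force: [-0.8, 0.0, -2.3]
opening: 0.0137
t 6.1 pos [ 0.4277 -0.1619  0.2475] yaw -10.49 open 0.0137 F [-0.8  0.  -2.3]
shift now axes [ 0.0433 -0.1198  0.0275] shift in target axes [ 0.0434 -0.1197  0.0275] rot [-0.03  0.1  -0.09]
[ 35.45888487  -3.27163318 -19.28701911 106.23747139  -1.12536
  76.9571535    5.97169771]
```

View pics/w4.png

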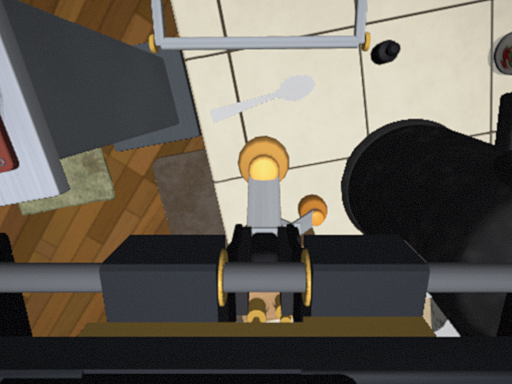

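Run:
```python
from h import *
s=robot.state()
a,b=watz(s,162,43.5,.112),watz(s,359,41.5,.112)
print(a.round(4),b.round(4),((a+b)/2).round(4),np.linalg.norm(b-a),np.degrees(np.arctan2(b[1]-a[1],b[0]-a[0])))
```

```text
[ 0.366  -0.0271  0.112 ] [ 0.5309 -0.0565  0.112 ] [ 0.4484 -0.0418  0.112 ] 0.16753613005121537 -10.120255078758422
```

```bash
python3 -m crank '[[0.007,-0.02,0,0,0,0],[0.012,-0.032,0,0,0,0],[0.012,-0.032,0,0,0,0],[0.0085,-0.024,0,0,0,0],[0.004,-0.012,0,0,0,0],[0,0,0.01,0,0,0],[0,0,0.01,0,0,0],[0,0,0,0,0,0],[0,0,0,0,0,0]]'
python3 - <<'E'
from h import *
delta([.492,-.0515,.12],-10.4)
snap('wrist','w5');snap('side','s5');snap('scene','c5')
for n in 'sc':
    a=cv2.imread(f'pics/{n}5.png'); b=a[140:270,150:320] if n=='s' else a[150:270,200:350]
    cv2.imwrite(f'pics/{n}5z.png',cv2.resize(b,None,fx=4,fy=4,interpolation=cv2.INTER_CUBIC))
E
```

```text
time_s: 7.28
eef_pos: [0.4925, -0.0526, 0.2286]
tcp_rot: [[0.983, -0.182, -0.0], [-0.182, -0.983, -0.0], [-0.0, 0.0, -1.0]]
wrist_force: [0.8, -0.3, -1.4]
opening: 0.0135
t 7.275 pos [ 0.4925 -0.0526  0.2286] yaw -10.51 open 0.0135 F [ 0.8 -0.3 -1.4]
shift now axes [-0.0007 -0.001   0.1086] shift in target axes [-0.0007 -0.001   0.1086] rot [ 0.01  0.   -0.11]
```

View pics/w5.png

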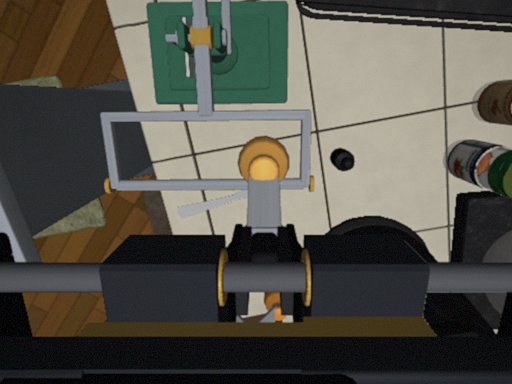

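View pics/s5z.png

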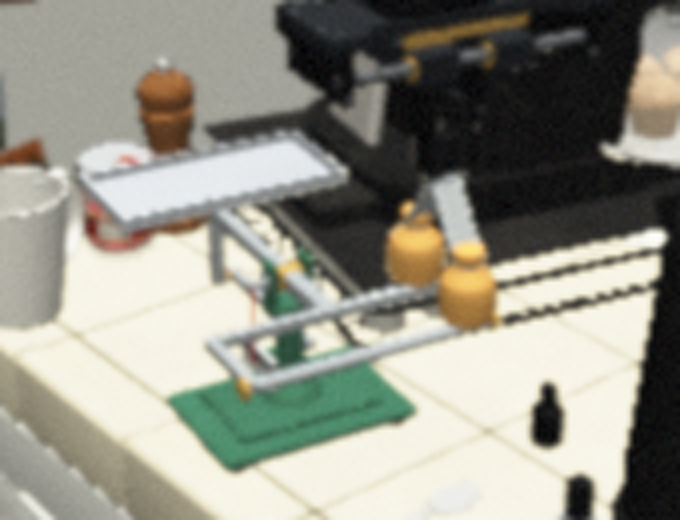

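View pics/c5z.png

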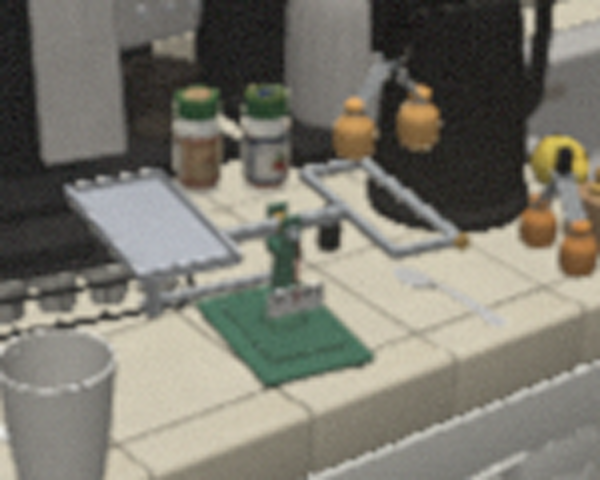

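Run:
```python
from h import *
s=robot.state();R=np.array(s['tcp_rot'])
a,b=watz(s,112,185.5,.112),watz(s,307,184.0,.112)
print(a.round(4),b.round(4),((a+b)/2).round(4),np.linalg.norm(b-a))
for q in(a,b): print((R.T@(q-s['eef_pos'])).round(4))
a,b=watz(s,103,116,.112),watz(s,308,116,.112)
for q in(a,b): print('cross',(R.T@(q-s['eef_pos'])).round(4))
```

```text
[ 0.3603 -0.0265  0.112 ] [ 0.5325 -0.0572  0.112 ] [ 0.4464 -0.0419  0.112 ] 0.17493932254385447
[-0.1351 -0.0012  0.1168]
[ 0.0399 -0.0023  0.1169]
cross [-0.1347 -0.062   0.1168]
cross [ 0.0386 -0.0618  0.1169]
```

```bash
python3 -m crank '[[-0.001,-0.0015,0.02,0,0,0],[0,0,0.025,0,0,0],[0,0,0.02,0,0,0],[0,0,0.015,0,0,0],[0,0,0.01,0,0,0],[0,0,0,0,0,0],[0,0,0,0,0,0]]'
python3 - <<'E'
from h import *
delta([.492,-.0515,.116],-10.4)
snap('side','s6');snap('scene','c6')
for n in 'sc':
    a=cv2.imread(f'pics/{n}6.png'); b=a[140:270,150:320] if n=='s' else a[150:270,200:350]
    cv2.imwrite(f'pics/{n}6z.png',cv2.resize(b,None,fx=4,fy=4,interpolation=cv2.INTER_CUBIC))
E
```

```text
time_s: 8.3
eef_pos: [0.4925, -0.0504, 0.1392]
tcp_rot: [[0.983, -0.181, 0.001], [-0.181, -0.983, -0.0], [0.001, -0.0, -1.0]]
wrist_force: [-0.0, 0.8, -1.0]
opening: 0.0139
t 8.3 pos [ 0.4925 -0.0504  0.1392] yaw -10.45 open 0.0139 F [-0.   0.8 -1. ]
shift now axes [-0.0003  0.0012  0.0232] shift in target axes [-0.0003  0.0012  0.0232] rot [-0.01 -0.06 -0.05]
```

View pics/s6z.png

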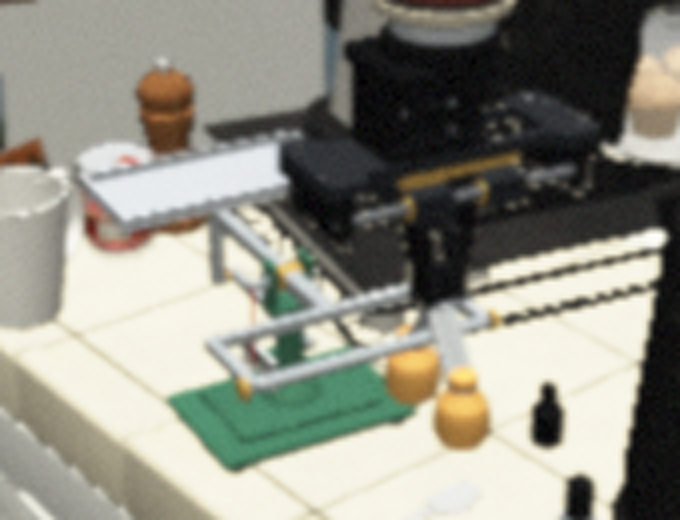

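View pics/c6z.png

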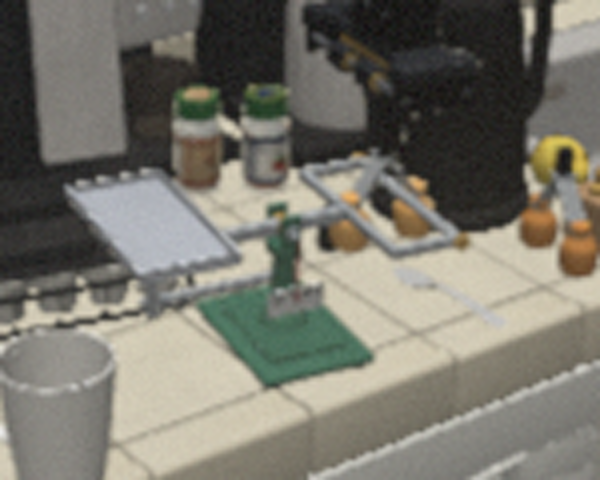

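```bash
python3 -m crank '[[0,0,0.01,0,0,0],[0,0,0.008,0,0,0],[0,0,0.005,0,0,0],[0,0,0,0,0,0],[0,0,0,0,0,0],[0,0,0,0,0,0],[0,0,0,0,0,0]]'
python3 -m crank '[[0,0,0,0,0,0],[0,0,0,0,0,0],[0,0,0,0,0,0]]' 0.036
python3 -m crank '[[0,0,-0.01,0,0,0],[0,0,-0.02,0,0,0],[0,0,-0.03,0,0,0],[0,0,-0.04,0,0,0],[0,0,-0.03,0,0,0],[0,0,0,0,0,0],[0,0,0,0,0,0]]'
python3 - <<'E'
from h import *
delta([.4471,-.2301,.2],-98.7)
snap('side','s7');snap('scene','c7');snap('wrist','w7')
for n in 'sc':
    a=cv2.imread(f'pics/{n}7.png'); b=a[140:290,150:350] if n=='s' else a[150:270,200:350]
    cv2.imwrite(f'pics/{n}7z.png',cv2.resize(b,None,fx=4,fy=4,interpolation=cv2.INTER_CUBIC))
E
```

```text
time_s: 9.28
eef_pos: [0.4921, -0.0496, 0.1157]
tcp_rot: [[0.984, -0.181, 0.0], [-0.181, -0.984, 0.001], [-0.0, -0.001, -1.0]]
wrist_force: [0.5, 4.7, 2.0]
opening: 0.0137
time_s: 9.65
eef_pos: [0.4919, -0.0508, 0.1155]
tcp_rot: [[0.983, -0.182, -0.0], [-0.182, -0.983, -0.0], [-0.0, 0.0, -1.0]]
wrist_force: [-0.3, -0.3, 0.5]
opening: 0.0334
time_s: 10.52
eef_pos: [0.4917, -0.0504, 0.2454]
tcp_rot: [[0.983, -0.181, -0.0], [-0.181, -0.983, -0.0], [-0.0, 0.0, -1.0]]
wrist_force: [0.6, -0.0, 0.0]
opening: 0.0358
t 10.525 pos [ 0.4917 -0.0504  0.2454] yaw -10.45 open 0.0358 F [ 0.6 -0.   0. ]
shift now axes [-0.0113  0.1848  0.0454] shift in target axes [0.1844 0.0169 0.0454] rot [2.000e-02 0.000e+00 8.825e+01]
```

View pics/s7z.png

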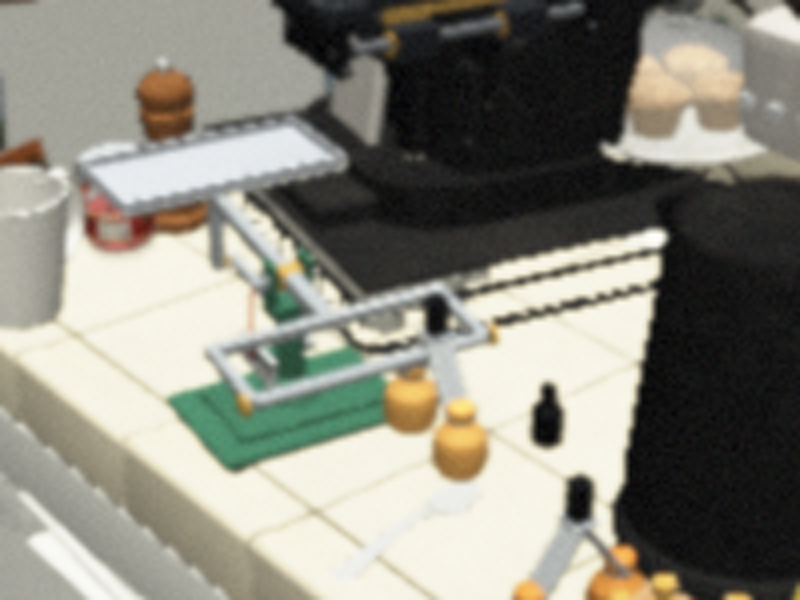

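View pics/w7.png

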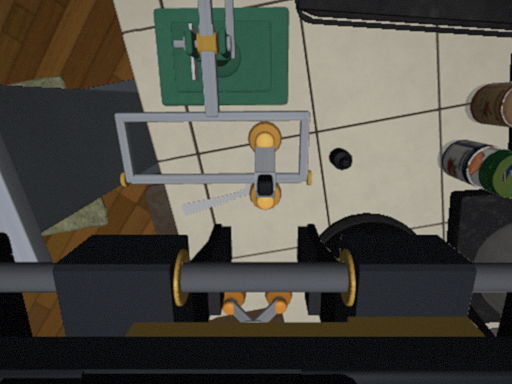

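```bash
python3 -m crank '[[0,0.02,0,0,0,0],[-0.003,0.04,0,0,0,0],[-0.004,0.05,0,0,0,0],[-0.004,0.045,0,0,0,0],[0,0.03,0,0,0,0],[0,0,0,0,0,8],[0,0,0,0,0,10],[0,0,0,0,0,10],[0,0,0,0,0,10],[0,0,0,0,0,10]]'
python3 -m crank '[[0,0,0,0,0,10],[0,0,0,0,0,10],[0,0,0,0,0,10],[0,0,0,0,0,10.2],[0,0,0.02,0,0,0],[0,0,0.02,0,0,0],[0,0,0,0,0,0],[0,0,0,0,0,0]]' 0.05
python3 - <<'E'
from h import *
delta([.4471,-.2301,.15],-98.7)
s=robot.state();snap('wrist','w8');print(s['joint_pos'].round(1))
E
```

```text
time_s: 11.92
eef_pos: [0.4473, -0.2301, 0.2448]
tcp_rot: [[0.518, -0.855, -0.001], [-0.855, -0.518, 0.001], [-0.001, 0.001, -1.0]]
wrist_force: [-0.6, -0.1, -0.7]
opening: 0.0362
time_s: 12.92
eef_pos: [0.4478, -0.2303, 0.206]
tcp_rot: [[-0.15, -0.989, 0.0], [-0.989, 0.15, 0.0], [-0.0, -0.0, -1.0]]
wrist_force: [-0.1, 0.0, 0.3]
opening: 0.0499
t 12.925 pos [ 0.4478 -0.2303  0.206 ] yaw -98.64 open 0.0499 F [-0.1  0.   0.3]
shift now axes [-0.0001  0.0007  0.056 ] shift in target axes [-0.0001  0.0007  0.056 ] rot [-0.    0.    0.06]
[ 37.1   3.5 -15.5 104.6   1.   72.  -77.3]
```

View pics/w8.png

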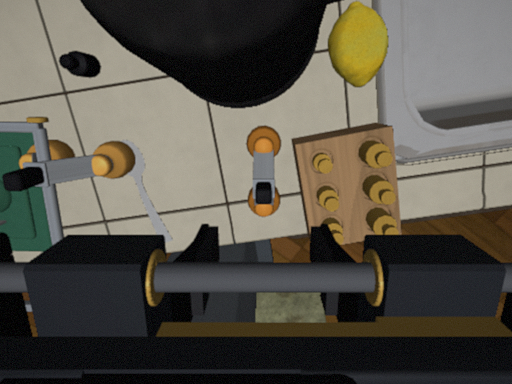

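```bash
python3 - <<'E'
from h import *
s=robot.state()
print(watz(s,264,195,.114).round(4))
E
python3 -m crank '[[0,0,0.02,0,0,0],[0,0,0.035,0,0,0],[0,0,0.035,0,0,0],[0,0,0.0175,0,0,0],[0,0,0.01,0,0,0],[0,0,0,0,0,0],[0,0,0,0,0,0]]'
python3 -c "
from h import *
delta([.4471,-.2301,.0895],-98.7)"
```

```text
[ 0.4474 -0.2316  0.114 ]
time_s: 13.85
eef_pos: [0.4484, -0.2306, 0.0891]
tcp_rot: [[-0.15, -0.989, 0.001], [-0.989, 0.15, -0.001], [0.0, -0.002, -1.0]]
wrist_force: [0.1, -0.1, 0.0]
opening: 0.0498
t 13.85 pos [ 0.4484 -0.2306  0.0891] yaw -98.65 open 0.0498 F [ 0.1 -0.1  0. ]
shift now axes [-0.0003  0.0013 -0.0004] shift in target axes [-0.0003  0.0013 -0.0004] rot [-0.09 -0.03  0.05]
```

```bash
python3 -m crank '[[0,0.001,0,0,0,0],[0,0,0,0,0,0],[0,0,0,0,0,0],[0,0,0,0,0,0],[0,0,0,0,0,0],[0,0,0,0,0,0]]' 0.0
python3 -m crank '[[0,0,-0.01,0,0,0],[0,0,-0.025,0,0,0],[0,0,-0.035,0,0,0],[0,0,-0.035,0,0,0],[0,0,-0.03,0,0,0],[0,0,-0.02,0,0,0],[0,0,0,0,0,-8],[0,0,0,0,0,-10],[0,0,0,0,0,-10],[0,0,0,0,0,-10]]'
python3 -m crank '[[0,0,0,0,0,-10],[0,0,0,0,0,-10],[0,0,0,0,0,-10],[0,0,0,0,0,-10],[0,0,0,0,0,-10.2],[0,0,0,0,0,0],[0,0,0,0,0,0]]'
python3 - <<'E'
from h import *
delta([.442,-.042,.245],-10.4)
s=robot.state();snap('wrist','w9')
E
```

```text
time_s: 14.6
eef_pos: [0.4466, -0.2301, 0.088]
tcp_rot: [[-0.15, -0.989, -0.0], [-0.989, 0.15, 0.0], [-0.0, 0.0, -1.0]]
wrist_force: [-0.3, 0.3, 0.2]
opening: 0.014
time_s: 15.85
eef_pos: [0.4466, -0.2301, 0.2436]
tcp_rot: [[0.495, -0.869, 0.0], [-0.869, -0.495, -0.0], [0.0, -0.0, -1.0]]
wrist_force: [0.1, 0.3, -0.9]
opening: 0.014
time_s: 16.73
eef_pos: [0.4466, -0.2301, 0.2434]
tcp_rot: [[0.983, -0.185, 0.0], [-0.185, -0.983, -0.0], [0.0, 0.0, -1.0]]
wrist_force: [0.9, -0.6, -1.1]
opening: 0.0136
t 16.725 pos [ 0.4466 -0.2301  0.2434] yaw -10.68 open 0.0136 F [ 0.9 -0.6 -1.1]
shift now axes [-0.0394 -0.184  -0.0016] shift in target axes [-0.0385 -0.1842 -0.0016] rot [ 0.   -0.01 -0.28]
```

View pics/w9.png

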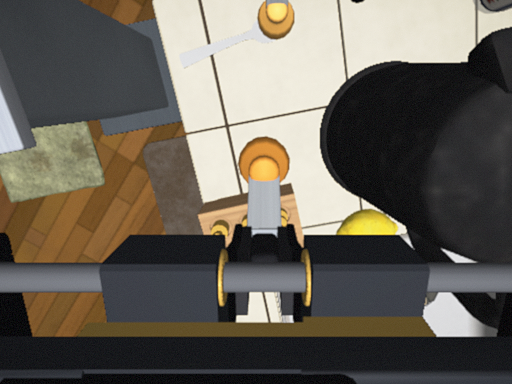

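```bash
python3 -m crank '[[-0.006,-0.02,-0.002,0,0,0],[-0.008,-0.036,0,0,0,0],[-0.008,-0.04,0,0,0,0],[-0.008,-0.04,0,0,0,0],[-0.007,-0.03,0,0,0,0],[-0.003,-0.018,0,0,0,0],[0,0,0,0,0,0],[0,0,0,0,0,0]]'
python3 - <<'E'
from h import *
delta([.4408,-.0413,.12],-10.4)
s=robot.state();snap('wrist','w10')
E
```

```text
time_s: 17.77
eef_pos: [0.4406, -0.043, 0.245]
tcp_rot: [[0.983, -0.183, -0.0], [-0.183, -0.983, -0.0], [-0.0, 0.0, -1.0]]
wrist_force: [-1.0, -0.4, -1.6]
opening: 0.0135
t 17.775 pos [ 0.4406 -0.043   0.245 ] yaw -10.54 open 0.0135 F [-1.  -0.4 -1.6]
shift now axes [-1.00e-04 -1.70e-03  1.25e-01] shift in target axes [-1.00e-04 -1.70e-03  1.25e-01] rot [ 0.02  0.01 -0.14]
```

View pics/w10.png

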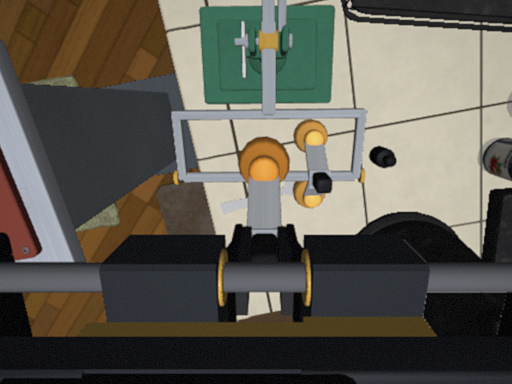

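Run:
```python
from h import *
s=robot.state();R=np.array(s['tcp_rot'])
a,b=watz(s,180,177,.100),watz(s,357,177,.100)
for q in(a,b,watz(s,322,183,.14)): print((R.T@(q-s['eef_pos'])).round(4))
```

```text
[-0.081  -0.0022  0.145 ]
[ 0.0925 -0.002   0.145 ]
[ 0.051  -0.0064  0.105 ]
```

```bash
python3 -m crank '[[0,-0.002,0.02,0,0,0],[0,0,0.03,0,0,0],[0,0,0.025,0,0,0],[0,0,0.02,0,0,0],[0,0,0.015,0,0,0],[0,0,0,0,0,0],[0,0,0.01,0,0,0],[0,0,0.008,0,0,0],[0,0,0,0,0,0],[0,0,0,0,0,0]]'
python3 - <<'E'
from h import *
delta([.4408,-.0413,.1143],-10.4)
snap('side','s11');snap('scene','c11')
for n in 'sc':
    a=cv2.imread(f'pics/{n}11.png'); b=a[140:290,150:350] if n=='s' else a[150:270,200:350]
    cv2.imwrite(f'pics/{n}11z.png',cv2.resize(b,None,fx=4,fy=4,interpolation=cv2.INTER_CUBIC))
E
```

```text
time_s: 19.08
eef_pos: [0.4412, -0.0399, 0.1173]
tcp_rot: [[0.983, -0.181, 0.0], [-0.181, -0.983, 0.0], [0.0, -0.0, -1.0]]
wrist_force: [-0.3, -0.3, -1.3]
opening: 0.0138
t 19.075 pos [ 0.4412 -0.0399  0.1173] yaw -10.44 open 0.0138 F [-0.3 -0.3 -1.3]
shift now axes [-0.0001  0.0015  0.003 ] shift in target axes [-0.0001  0.0015  0.003 ] rot [-0.01 -0.01 -0.04]
```

View pics/s11z.png

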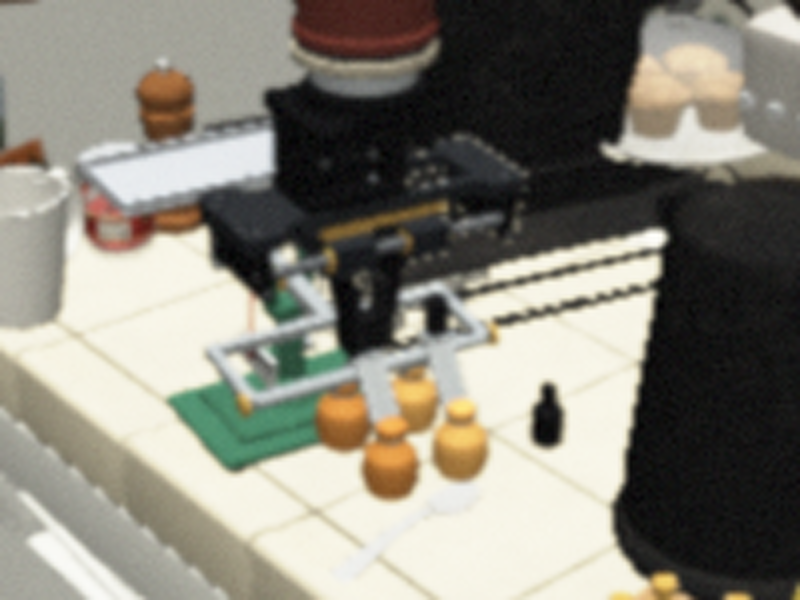

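View pics/c11z.png

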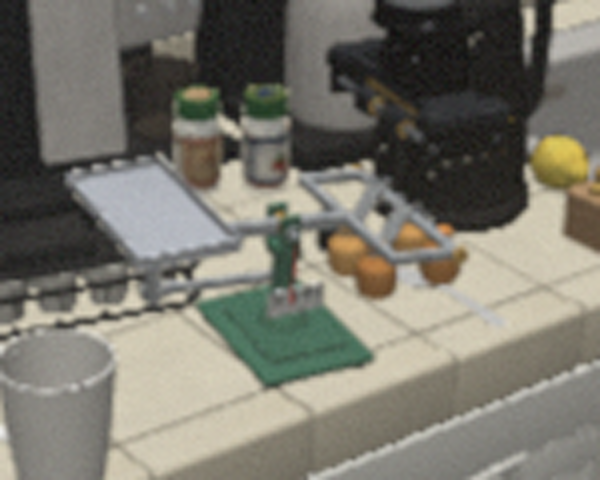

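```bash
python3 -m crank '[[0,0,0.003,0,0,0],[0,0,0,0,0,0],[0,0,0,0,0,0]]'
python3 -m crank '[[0,0,0,0,0,0],[0,0,0,0,0,0],[0,0,0,0,0,0]]' 0.034
python3 -m crank '[[0,0,-0.01,0,0,0],[0,0,-0.02,0,0,0],[0,0,-0.03,0,0,0],[0,0,-0.04,0,0,0],[0,0,-0.03,0,0,0],[0,0,0,0,0,0],[0,0,0,0,0,0]]'
python3 - <<'E'
from h import *
delta([.3874,-.3408,.25],-90)
snap('side','s12');snap('wrist','w12')
for n in 's':
    a=cv2.imread(f'pics/{n}12.png'); b=a[140:290,150:350] if n=='s' else a[150:270,200:350]
    cv2.imwrite(f'pics/{n}12z.png',cv2.resize(b,None,fx=4,fy=4,interpolation=cv2.INTER_CUBIC))
E
```

```text
time_s: 19.55
eef_pos: [0.4415, -0.0395, 0.1144]
tcp_rot: [[0.984, -0.181, 0.001], [-0.181, -0.984, 0.0], [0.001, -0.001, -1.0]]
wrist_force: [1.5, 3.7, 1.6]
opening: 0.0137
time_s: 19.92
eef_pos: [0.4408, -0.0402, 0.1139]
tcp_rot: [[0.983, -0.182, -0.0], [-0.182, -0.983, -0.0], [-0.0, 0.0, -1.0]]
wrist_force: [0.4, 0.8, 1.1]
opening: 0.0319
time_s: 20.8
eef_pos: [0.4408, -0.04, 0.2439]
tcp_rot: [[0.983, -0.181, -0.0], [-0.181, -0.983, -0.0], [-0.0, 0.0, -1.0]]
wrist_force: [-0.6, 0.4, -0.4]
opening: 0.0339
t 20.8 pos [ 0.4408 -0.04    0.2439] yaw -10.45 open 0.0339 F [-0.6  0.4 -0.4]
shift now axes [ 0.002   0.3055 -0.0061] shift in target axes [ 0.3008  0.0534 -0.0061] rot [2.000e-02 0.000e+00 7.955e+01]
```

View pics/s12z.png

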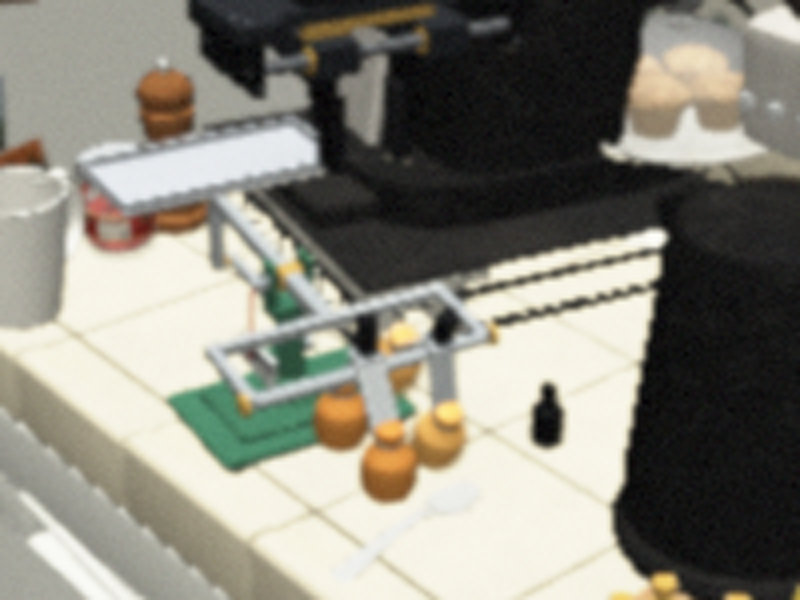

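View pics/w12.png

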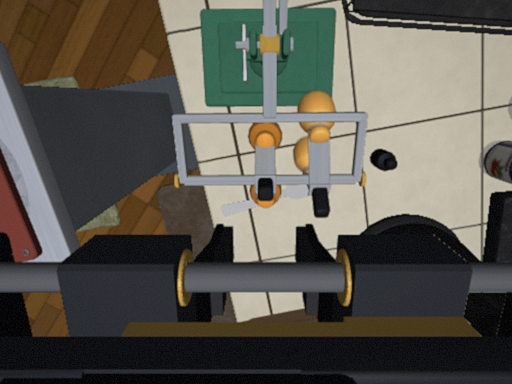

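```bash
python3 -m crank '[[0,0.02,0,0,0,0],[0,0.045,0,0,0,0],[0,0.055,0,0,0,0],[0,0.055,0,0,0,0],[0.002,0.055,0,0,0,0],[0,0.045,0,0,0,0],[0,0.03,0,0,0,0],[0,0,0,0,0,10],[0,0,0,0,0,10]]' 0.03
python3 - <<'E'
from h import *
delta([.3874,-.3408,.25],-90)
snap('side','s13');snap('scene','c13')
for n in 'sc':
    a=cv2.imread(f'pics/{n}13.png'); b=a[140:290,150:350] if n=='s' else a[150:270,200:350]
    cv2.imwrite(f'pics/{n}13z.png',cv2.resize(b,None,fx=4,fy=4,interpolation=cv2.INTER_CUBIC))
E
```

```text
time_s: 22.02
eef_pos: [0.3871, -0.3403, 0.2428]
tcp_rot: [[0.859, -0.512, -0.002], [-0.512, -0.859, 0.002], [-0.002, -0.0, -1.0]]
wrist_force: [0.6, 0.6, -0.7]
opening: 0.0296
t 22.025 pos [ 0.3871 -0.3403  0.2428] yaw -30.82 open 0.0296 F [ 0.6  0.6 -0.7]
shift now axes [ 0.0005  0.0003 -0.0072] shift in target axes [ 0.0005 -0.0003 -0.0072] rot [4.000e-02 1.300e-01 5.918e+01]
```

View pics/s13z.png

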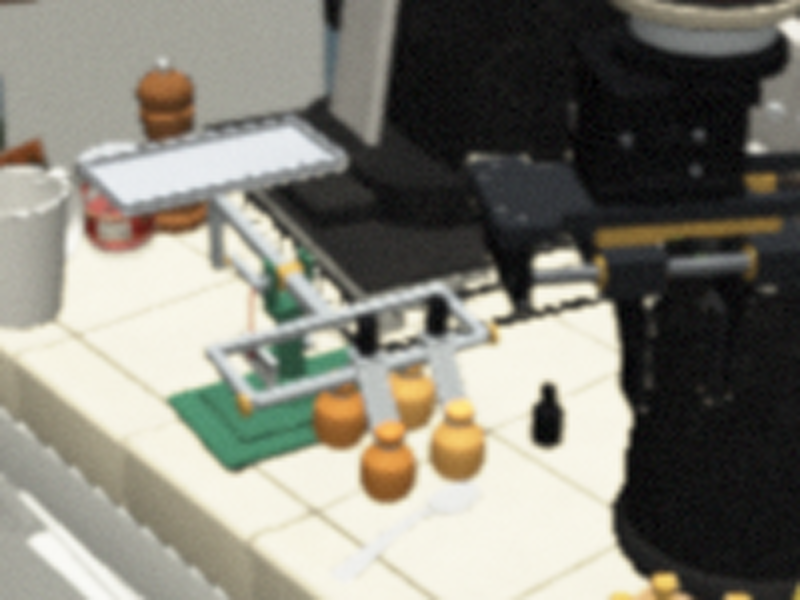

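View pics/c13z.png

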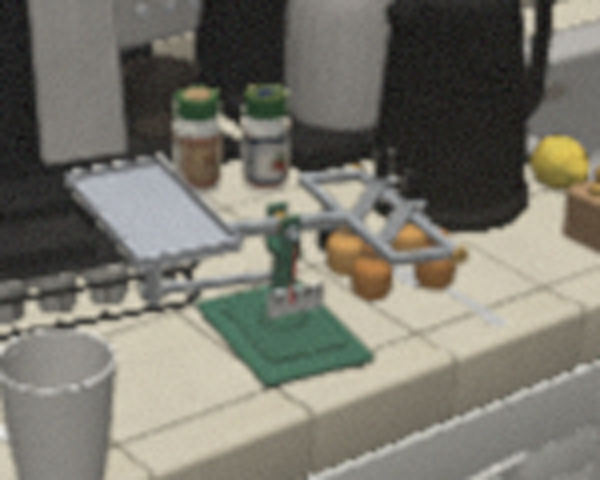

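```bash
python3 -m crank '[[0,0,0,0,0,10],[0,0,0,0,0,10],[0,0,0,0,0,10],[0,0,0,0,0,10],[0,0,0,0,0,10],[0,0,0,0,0,9.2],[0,0,0.03,0,0,0],[0,0,0.03,0,0,0],[0,0,0,0,0,0],[0,0,0,0,0,0]]'
python3 - <<'E'
from h import *
delta([.3874,-.3408,.25],-90)
s=robot.state();snap('wrist','w14');print(s['joint_pos'].round(1))
E
```

```text
time_s: 23.38
eef_pos: [0.388, -0.3404, 0.185]
tcp_rot: [[0.008, -1.0, 0.001], [-1.0, -0.008, -0.0], [0.0, -0.001, -1.0]]
wrist_force: [0.2, 0.1, -0.8]
opening: 0.0306
t 23.375 pos [ 0.388  -0.3404  0.185 ] yaw -89.53 open 0.0306 F [ 0.2  0.1 -0.8]
shift now axes [ 0.0004  0.0006 -0.065 ] shift in target axes [ 0.0004  0.0006 -0.065 ] rot [-0.03 -0.02  0.47]
[ 42.8   5.4  -6.9 105.    0.7  69.6 -53.8]
```

View pics/w14.png

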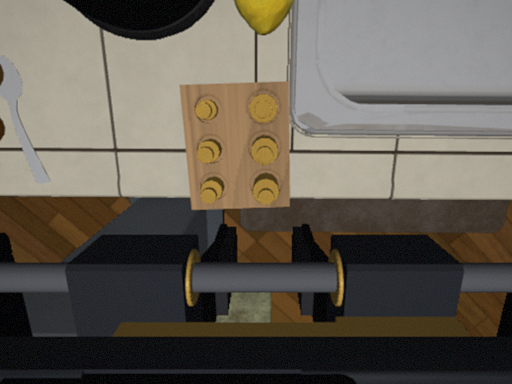

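Run:
```python
from h import *
s=robot.state()
a=cv2.imread('pics/w14.png');cv2.imwrite('pics/w14z.png',cv2.resize(a[80:220,170:310],None,fx=4,fy=4,interpolation=cv2.INTER_CUBIC))
for n,p,z in [('100a',(265,183),.09),('100b',(264,145),.09),('100c',(263,104.5),.09),('50a',(211,187),.082),('50b',(207,149),.082),('25',(205.5,108),.075)]: print(n,watz(s,*p,z).round(4))
```

```text
100a [ 0.3973 -0.3428  0.09  ]
100b [ 0.4287 -0.3418  0.09  ]
100c [ 0.46   -0.3408  0.09  ]
50a [ 0.3914 -0.2967  0.082 ]
50b [ 0.424  -0.2947  0.082 ]
25 [ 0.4567 -0.2936  0.075 ]
```

View pics/w14z.png

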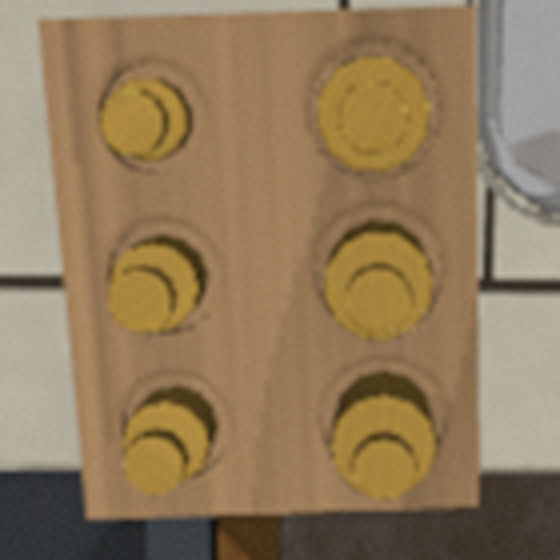

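Run:
```python
from h import *
s=robot.state()
for n,p,z in [('100a',(385,470),.09),('100b',(380,302),.09),('100c',(373,115),.09),('50a',(155,462),.082),('50b',(140,300),.082),('25',(132,120),.075)]: print(n,watz(s,p[0]/4+170,p[1]/4+80,z).round(4))
```

```text
100a [ 0.3848 -0.344   0.09  ]
100b [ 0.4202 -0.3426  0.09  ]
100c [ 0.4568 -0.341   0.09  ]
50a [ 0.3838 -0.2945  0.082 ]
50b [ 0.419  -0.2928  0.082 ]
25 [ 0.455  -0.2915  0.075 ]
```

```bash
python3 -m crank '[[0.002,0.002,0.02,0,0,0],[0,0,0.035,0,0,0],[0,0,0.03,0,0,0],[0,0,0.015,0,0,0],[0,0,0.01,0,0,0],[0,0,0,0,0,0],[0,0,0,0,0,0]]'
python3 -c "
from h import *
delta([.386,-.3425,.074],-90)"
```

```text
time_s: 24.3
eef_pos: [0.3863, -0.3427, 0.075]
tcp_rot: [[0.006, -1.0, 0.001], [-1.0, -0.006, -0.001], [0.001, -0.001, -1.0]]
wrist_force: [-0.9, -0.2, 0.4]
opening: 0.03
t 24.3 pos [ 0.3863 -0.3427  0.075 ] yaw -89.64 open 0.03 F [-0.9 -0.2  0.4]
shift now axes [-0.0002  0.0003  0.001 ] shift in target axes [-0.0002  0.0003  0.001 ] rot [-0.07 -0.05  0.36]
```

```bash
python3 -m crank '[[0,0,0.001,0,0,0],[0,0,0,0,0,0],[0,0,0,0,0,0],[0,0,0,0,0,0],[0,0,0,0,0,0]]' 0.0
python3 -m crank '[[0,0,-0.01,0,0,0],[0,0,-0.025,0,0,0],[0,0,-0.04,0,0,0],[0,0,-0.05,0,0,0],[0,0,-0.05,0,0,0],[0,0,-0.025,0,0,0],[0,0,0,0,0,0]]'
python3 - <<'E'
from h import *
c=np.array([.4475,-.043]);y=np.array([.181,.983]);x=np.array([.983,-.181]); p=c+.24*y; print('pan',p)
for k in(-.05,-.015,.02): print(k,(p+k*x).round(4))
t=p-.05*x
delta([t[0],t[1],.28],-100)
snap('wrist','w15')
E
```

```text
time_s: 24.92
eef_pos: [0.3858, -0.3423, 0.0732]
tcp_rot: [[0.006, -1.0, 0.0], [-1.0, -0.006, -0.0], [0.0, -0.0, -1.0]]
wrist_force: [0.0, -0.6, 2.3]
opening: 0.0116
time_s: 25.8
eef_pos: [0.3864, -0.3428, 0.2755]
tcp_rot: [[0.006, -1.0, 0.003], [-1.0, -0.006, -0.003], [0.003, -0.003, -1.0]]
wrist_force: [-0.4, 0.4, -0.9]
opening: 0.0118
pan [0.49094 0.19292]
-0.05 [0.4418 0.202 ]
-0.015 [0.4762 0.1956]
0.02 [0.5106 0.1893]
t 25.8 pos [ 0.3864 -0.3428  0.2755] yaw -89.65 open 0.0118 F [-0.4  0.4 -0.9]
shift now axes [-0.5444 -0.0587 -0.0057] shift in target axes [-0.5461  0.0401 -0.0045] rot [-0.19 -0.13 10.35]
```

View pics/w15.png

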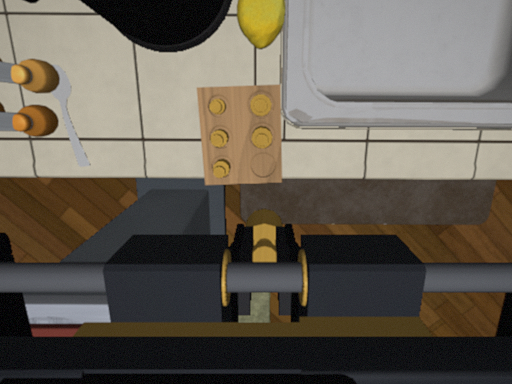

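```bash
python3 -m crank '[[-0.02,-0.015,0,0,0,0],[-0.04,-0.025,0,0,0,0],[-0.05,-0.025,0,0,0,0],[-0.055,-0.01,0,0,0,0],[-0.055,0,0,0,0,0],[-0.055,0,0,0,0,0],[-0.055,0,0,0,0,0],[-0.055,0,0,0,0,0],[-0.055,0.005,0,0,0,0],[-0.05,0.005,0,0,0,0]]'
python3 -m crank '[[-0.035,0.005,0,0,0,0],[-0.02,0,0,0,0,0],[0,0,0,0,0,5.2],[0,0,0,0,0,5.2],[0,0,0,0,0,0],[0,0,0,0,0,0]]'
python3 - <<'E'
from h import *
delta([.4418,.202,.25],-100)
s=robot.state();print(s['joint_pos'].round(1))
snap('wrist','w16')
E
```

```text
time_s: 27.1
eef_pos: [0.4464, 0.1497, 0.2716]
tcp_rot: [[0.007, -1.0, -0.002], [-1.0, -0.007, -0.0], [0.0, 0.002, -1.0]]
wrist_force: [0.7, -0.1, -0.6]
opening: 0.012
time_s: 27.85
eef_pos: [0.442, 0.2028, 0.2723]
tcp_rot: [[-0.173, -0.985, -0.001], [-0.985, 0.173, -0.0], [0.001, 0.001, -1.0]]
wrist_force: [-0.2, 0.3, -1.2]
opening: 0.0118
t 27.85 pos [0.442  0.2028 0.2723] yaw -99.94 open 0.0118 F [-0.2  0.3 -1.2]
shift now axes [0.0008 0.     0.0223] shift in target axes [0.0008 0.0001 0.0223] rot [ 0.07 -0.03  0.06]
[  11.1    0.7  -40.7   99.8    0.4   79.8 -129.6]
```

View pics/w16.png

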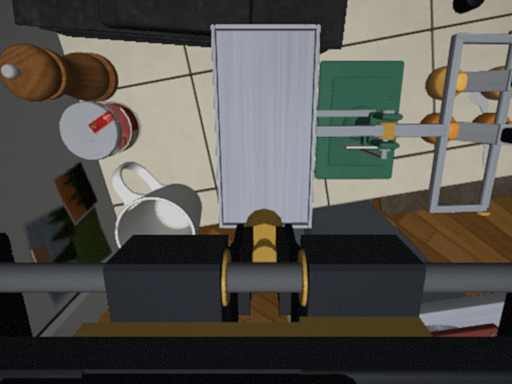

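Run:
```python
from h import *
s=robot.state();R=np.array(s['tcp_rot'])
for p in[(212,27),(318,27),(220,228),(312,228)]: 
    q=watz(s,*p,.155); print(q.round(4),(R.T@(q-s['eef_pos'])).round(4))
```

```text
[0.5772 0.2193 0.155 ] [-0.0396 -0.1303  0.1174]
[0.5626 0.137  0.155 ] [ 0.044  -0.1302  0.1174]
[0.4092 0.2491 0.155 ] [-0.0399  0.0403  0.1175]
[0.3942 0.1644 0.155 ] [0.0462 0.0404 0.1176]
```

```bash
python3 -m crank '[[0.002,0,0.02,0,0,0],[0,0,0.03,0,0,0],[0,0,0.025,0,0,0],[0,0,0.012,0,0,0],[0,0,0.005,0,0,0],[0,0,0,0,0,0],[0,0,0,0,0,0]]'
python3 - <<'E'
from h import *
delta([.4418,.202,.178],-100)
snap('side','s17')
a=cv2.imread(f'pics/s17.png')[140:260,150:310]
cv2.imwrite(f'pics/s17z.png',cv2.resize(a,None,fx=5,fy=5,interpolation=cv2.INTER_CUBIC))
E
```

```text
time_s: 28.78
eef_pos: [0.4424, 0.2014, 0.1819]
tcp_rot: [[-0.174, -0.985, 0.001], [-0.985, 0.174, 0.0], [-0.001, -0.001, -1.0]]
wrist_force: [-0.5, -0.4, -0.7]
opening: 0.0116
t 28.775 pos [0.4424 0.2014 0.1819] yaw -100.04 open 0.0116 F [-0.5 -0.4 -0.7]
shift now axes [-0.0005  0.0008  0.0039] shift in target axes [-0.0005  0.0008  0.0039] rot [-0.06  0.03 -0.04]
```

View pics/s17z.png

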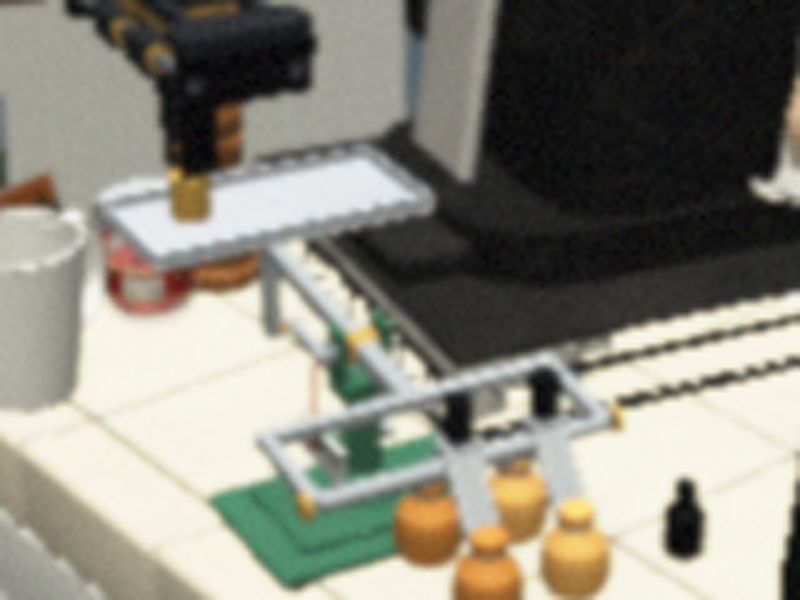

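```bash
python3 -m crank '[[0,0,0.003,0,0,0],[0,0,0.001,0,0,0],[0,0,0,0,0,0],[0,0,0,0,0,0]]'
python3 -m crank '[[0,0,0,0,0,0],[0,0,0,0,0,0],[0,0,0,0,0,0]]' 0.028
python3 -m crank '[[0,0,-0.015,0,0,0],[0,0,-0.035,0,0,0],[0,0,-0.04,0,0,0],[0,0,-0.015,0,0,0],[0,0,0,0,0,0],[0,0,0,0,0,0]]'
python3 - <<'E'
from h import *
delta([.4215,-.342,.25],-89.6)
snap('side','s18')
a=cv2.imread(f'pics/s18.png')[140:260,150:310]
cv2.imwrite(f'pics/s18z.png',cv2.resize(a,None,fx=5,fy=5,interpolation=cv2.INTER_CUBIC))
E
```

```text
time_s: 29.32
eef_pos: [0.442, 0.2012, 0.1772]
tcp_rot: [[-0.174, -0.985, 0.0], [-0.985, 0.174, 0.0], [-0.0, -0.0, -1.0]]
wrist_force: [-0.4, 0.3, 0.8]
opening: 0.012
time_s: 29.7
eef_pos: [0.442, 0.2011, 0.1771]
tcp_rot: [[-0.174, -0.985, 0.0], [-0.985, 0.174, 0.0], [-0.0, -0.0, -1.0]]
wrist_force: [0.1, 0.1, 0.1]
opening: 0.0267
time_s: 30.45
eef_pos: [0.4415, 0.2008, 0.281]
tcp_rot: [[-0.174, -0.985, -0.002], [-0.985, 0.174, -0.001], [0.001, 0.001, -1.0]]
wrist_force: [0.3, -0.4, 0.6]
opening: 0.0283
t 30.45 pos [0.4415 0.2008 0.281 ] yaw -100.05 open 0.0283 F [ 0.3 -0.4  0.6]
shift now axes [ 0.5379 -0.075   0.0313] shift in target axes [0.5426 0.0238 0.031 ] rot [  0.08  -0.04 -10.45]
```

View pics/s18z.png

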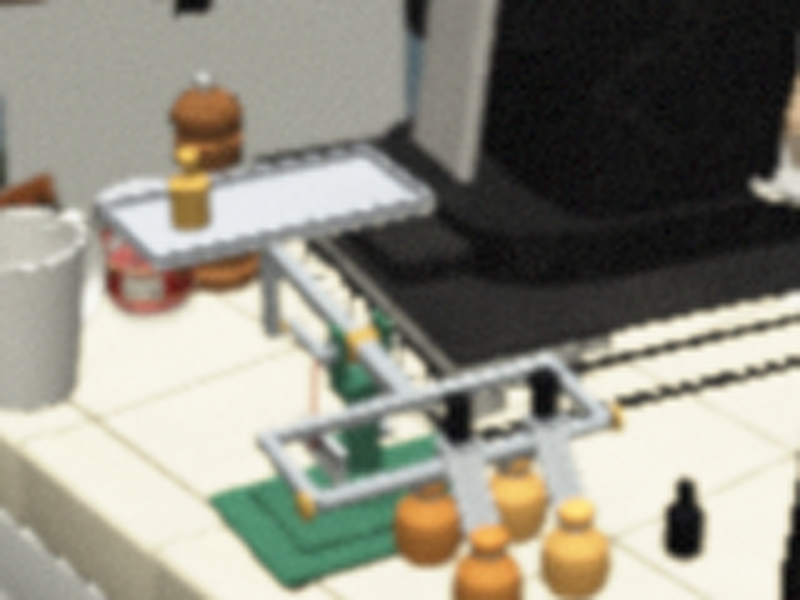

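```bash
python3 -m crank '[[0,0,0,0,0,-5.2],[0,0,0,0,0,-5.2],[0.025,0,0,0,0,0],[0.05,0,0,0,0,0],[0.055,0,0,0,0,0],[0.055,0,0,0,0,0],[0.055,0,0,0,0,0],[0.055,0,0,0,0,0],[0.055,0,0,0,0,0],[0.055,0,0,0,0,0]]' 0.03
python3 -m crank '[[0.055,0.01,0,0,0,0],[0.045,0.008,0,0,0,0],[0.025,0.005,0.02,0,0,0],[0,0,0.04,0,0,0],[0,0,0.04,0,0,0],[0,0,0,0,0,0],[0,0,0,0,0,0]]'
python3 - <<'E'
from h import *
delta([.4215,-.342,.074],-89.6)
snap('wrist','w19')
E
```

```text
time_s: 31.75
eef_pos: [0.4438, -0.2054, 0.281]
tcp_rot: [[0.006, -1.0, -0.002], [-1.0, -0.006, 0.001], [-0.001, 0.002, -1.0]]
wrist_force: [0.7, 0.4, -0.8]
opening: 0.03
time_s: 32.62
eef_pos: [0.4227, -0.3292, 0.1831]
tcp_rot: [[0.006, -1.0, 0.001], [-1.0, -0.006, -0.0], [0.0, -0.001, -1.0]]
wrist_force: [-0.8, 0.1, 0.8]
opening: 0.0299
t 32.625 pos [ 0.4227 -0.3292  0.1831] yaw -89.63 open 0.0299 F [-0.8  0.1  0.8]
shift now axes [0.0128 0.0013 0.1091] shift in target axes [0.0128 0.0013 0.1091] rot [-0.03 -0.02 -0.03]
```

View pics/w19.png

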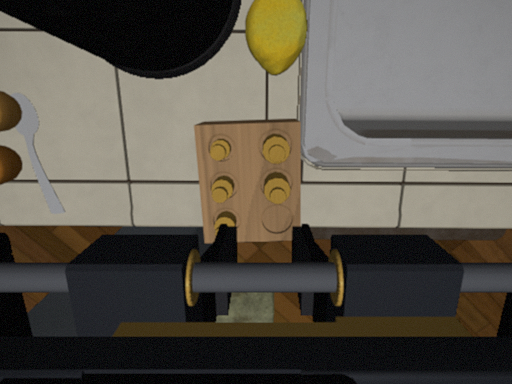

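```bash
python3 -m crank '[[0.013,0.001,0.01,0,0,0],[0,0,0.035,0,0,0],[0,0,0.035,0,0,0],[0,0,0.02,0,0,0],[0,0,0.009,0,0,0],[0,0,0,0,0,0],[0,0,0,0,0,0]]'
python3 -c "
from h import *
delta([.4215,-.342,.0735],-89.6)"
```

```text
time_s: 33.55
eef_pos: [0.422, -0.3426, 0.0741]
tcp_rot: [[0.006, -1.0, 0.001], [-1.0, -0.006, -0.001], [0.001, -0.001, -1.0]]
wrist_force: [0.2, 0.3, 0.8]
opening: 0.0304
t 33.55 pos [ 0.422  -0.3426  0.0741] yaw -89.65 open 0.0304 F [0.2 0.3 0.8]
shift now axes [-0.0006  0.0005  0.0006] shift in target axes [-0.0006  0.0004  0.0006] rot [-0.08 -0.06 -0.05]
```

```bash
python3 -m crank '[[0,0,0,0,0,0],[0,0,0,0,0,0],[0,0,0,0,0,0],[0,0,0,0,0,0],[0,0,0,0,0,0]]' 0.0
python3 -m crank '[[0,0,-0.01,0,0,0],[0,0,-0.025,0,0,0],[0,0,-0.04,0,0,0],[0,0,-0.05,0,0,0],[0,0,-0.05,0,0,0],[0,0,-0.025,0,0,0],[0,0,0,0,0,0]]'
python3 -c "
from h import *
delta([.4774,.1946,.28],-100)"
```

```text
time_s: 34.17
eef_pos: [0.4215, -0.342, 0.0733]
tcp_rot: [[0.006, -1.0, 0.0], [-1.0, -0.006, -0.0], [0.0, -0.0, -1.0]]
wrist_force: [0.6, 0.5, 2.4]
opening: 0.0116
time_s: 35.05
eef_pos: [0.4221, -0.3425, 0.2755]
tcp_rot: [[0.006, -1.0, 0.003], [-1.0, -0.006, -0.002], [0.002, -0.003, -1.0]]
wrist_force: [0.8, 0.3, -1.1]
opening: 0.0118
t 35.05 pos [ 0.4221 -0.3425  0.2755] yaw -89.64 open 0.0118 F [ 0.8  0.3 -1.1]
shift now axes [-0.5368 -0.0587 -0.0056] shift in target axes [-0.5386  0.0388 -0.0045] rot [-0.2  -0.12 10.36]
```

```bash
python3 -m crank '[[-0.02,-0.01,0,0,0,0],[-0.04,-0.015,0,0,0,0],[-0.05,-0.015,0,0,0,0],[-0.055,-0.005,0,0,0,0],[-0.055,0,0,0,0,0],[-0.055,0,0,0,0,0],[-0.055,0,0,0,0,0],[-0.055,0,0,0,0,0],[-0.055,-0.005,0,0,0,0],[-0.05,-0.005,0,0,0,0]]'
python3 -m crank '[[-0.032,-0.004,0,0,0,0],[-0.015,0,0,0,0,0],[0,0,0,0,0,5.2],[0,0,0,0,0,5.2],[0,0,0,0,0,0],[0,0,0,0,0,0]]'
python3 - <<'E'
from h import *
delta([.4774,.1946,.178],-100)
s=robot.state();print(s['joint_pos'].round(1))
snap('wrist','w20')
E
```

```text
time_s: 36.3
eef_pos: [0.4725, 0.15, 0.2719]
tcp_rot: [[0.007, -1.0, -0.001], [-1.0, -0.007, -0.0], [0.0, 0.001, -1.0]]
wrist_force: [0.7, -0.4, 0.3]
opening: 0.012
time_s: 37.05
eef_pos: [0.477, 0.1947, 0.2728]
tcp_rot: [[-0.173, -0.985, -0.0], [-0.985, 0.173, -0.0], [0.0, 0.0, -1.0]]
wrist_force: [-0.2, -0.4, 0.1]
opening: 0.012
t 37.05 pos [0.477  0.1947 0.2728] yaw -99.98 open 0.012 F [-0.2 -0.4  0.1]
shift now axes [-0.0001 -0.0005  0.0948] shift in target axes [-0.     -0.0004  0.0948] rot [ 0.02 -0.02  0.02]
[   8.4    4.5  -37.2   96.4    2.7   80.1 -129.2]
```

View pics/w20.png

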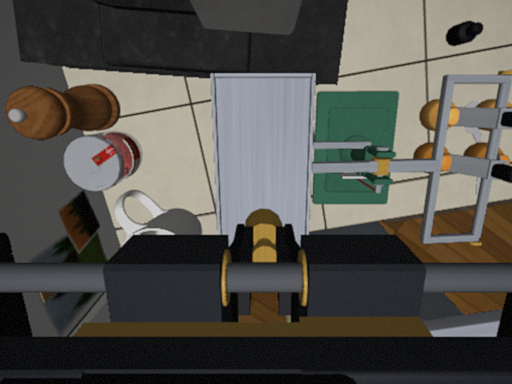

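```bash
python3 -m crank '[[0,0,0.02,0,0,0],[0,0,0.03,0,0,0],[0,0,0.025,0,0,0],[0,0,0.012,0,0,0],[0,0,0.006,0,0,0],[0,0,0.002,0,0,0],[0,0,0,0,0,0],[0,0,0,0,0,0]]'
python3 -m crank '[[0,0,0,0,0,0],[0,0,0,0,0,0],[0,0,0,0,0,0]]' 0.028
python3 -m crank '[[0,0,-0.015,0,0,0],[0,0,-0.035,0,0,0],[0,0,-0.04,0,0,0],[0,0,-0.015,0,0,0],[0,0,0,0,0,0],[0,0,0,0,0,0]]'
python3 - <<'E'
from h import *
delta([.3855,-.293,.18],-89.6)
snap('side','s21')
a=cv2.imread(f'pics/s21.png')[140:260,150:310]
cv2.imwrite(f'pics/s21z.png',cv2.resize(a,None,fx=5,fy=5,interpolation=cv2.INTER_CUBIC))
E
```

```text
time_s: 38.1
eef_pos: [0.4773, 0.1955, 0.1786]
tcp_rot: [[-0.174, -0.985, 0.001], [-0.985, 0.174, 0.0], [-0.0, -0.001, -1.0]]
wrist_force: [-0.5, -0.2, -0.8]
opening: 0.0119
time_s: 38.48
eef_pos: [0.4771, 0.1954, 0.1782]
tcp_rot: [[-0.174, -0.985, 0.0], [-0.985, 0.174, 0.0], [-0.0, -0.0, -1.0]]
wrist_force: [0.0, 0.5, 0.8]
opening: 0.0268
time_s: 39.22
eef_pos: [0.4765, 0.195, 0.2819]
tcp_rot: [[-0.174, -0.985, -0.002], [-0.985, 0.174, -0.001], [0.001, 0.002, -1.0]]
wrist_force: [-0.0, -0.3, -0.7]
opening: 0.0281
t 39.225 pos [0.4765 0.195  0.2819] yaw -100.05 open 0.0281 F [-0.  -0.3 -0.7]
shift now axes [0.4963 0.0044 0.1023] shift in target axes [0.4874 0.0944 0.1019] rot [  0.09  -0.04 -10.45]
```

View pics/s21z.png

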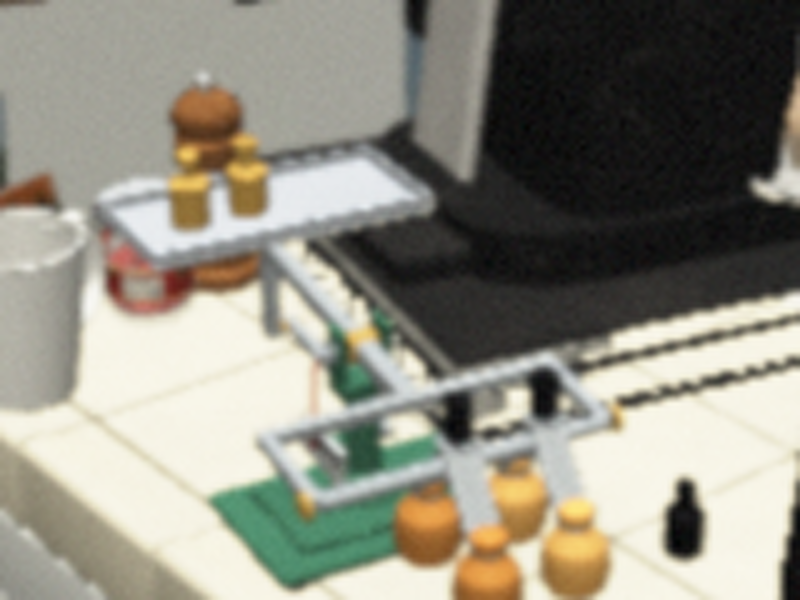

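```bash
python3 -m crank '[[0,0,0,0,0,-5.2],[0,0,0,0,0,-5.2],[0.025,0,0,0,0,0],[0.05,0.005,0,0,0,0],[0.055,0.005,0,0,0,0],[0.055,0.005,0,0,0,0],[0.055,0,0,0,0,0],[0.055,0,0,0,0,0],[0.055,0.01,0,0,0,0],[0.05,0.025,0,0,0,0]]' 0.03
python3 -m crank '[[0.045,0.025,0,0,0,0],[0.025,0.015,0.01,0,0,0],[0.01,0.004,0.03,0,0,0],[0,0,0.04,0,0,0],[0,0,0.02,0,0,0],[0,0,0,0,0,0],[0,0,0,0,0,0]]'
python3 - <<'E'
from h import *
delta([.3855,-.293,.066],-89.6)
snap('wrist','w22')
snap('side','s22')
a=cv2.imread(f'pics/s22.png')[140:260,150:310]
cv2.imwrite(f'pics/s22z.png',cv2.resize(a,None,fx=5,fy=5,interpolation=cv2.INTER_CUBIC))
E
```

```text
time_s: 40.52
eef_pos: [0.4287, -0.2067, 0.2816]
tcp_rot: [[0.006, -1.0, -0.002], [-1.0, -0.006, 0.001], [-0.001, 0.002, -1.0]]
wrist_force: [0.3, -0.9, -0.4]
opening: 0.03
time_s: 41.4
eef_pos: [0.3862, -0.2853, 0.1836]
tcp_rot: [[0.006, -1.0, 0.0], [-1.0, -0.006, -0.0], [0.0, -0.0, -1.0]]
wrist_force: [-0.5, -0.5, 0.3]
opening: 0.0299
t 41.4 pos [ 0.3862 -0.2853  0.1836] yaw -89.64 open 0.0299 F [-0.5 -0.5  0.3]
shift now axes [0.0077 0.0008 0.1176] shift in target axes [0.0077 0.0008 0.1176] rot [-0.01 -0.   -0.04]
```

View pics/w22.png

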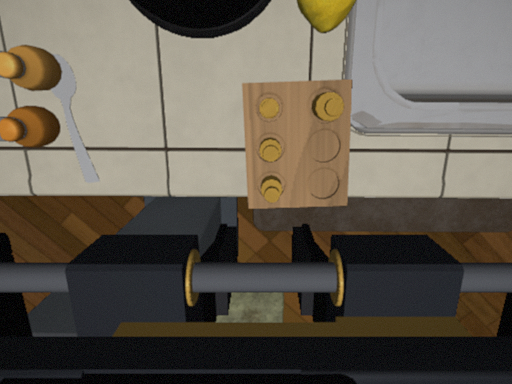

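View pics/s22z.png

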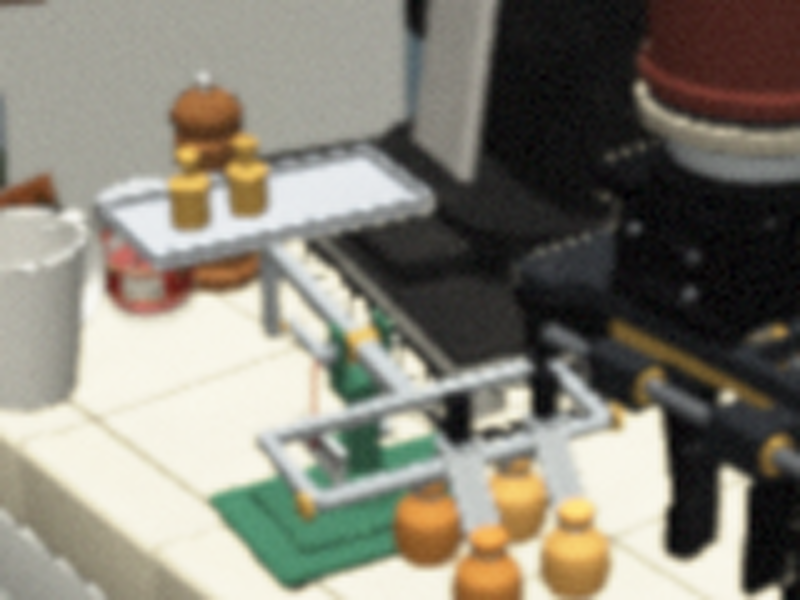

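```bash
python3 -m crank '[[0.0075,0.001,0.015,0,0,0],[0,0,0.035,0,0,0],[0,0,0.035,0,0,0],[0,0,0.022,0,0,0],[0,0,0.01,0,0,0],[0,0,0,0,0,0],[0,0,0,0,0,0]]'
python3 -m crank '[[0,0,0.001,0,0,0],[0,0,0,0,0,0],[0,0,0,0,0,0],[0,0,0,0,0,0],[0,0,0,0,0,0]]' 0.0
python3 -m crank '[[0,0,-0.01,0,0,0],[0,0,-0.025,0,0,0],[0,0,-0.045,0,0,0],[0,0,-0.05,0,0,0],[0,0,-0.05,0,0,0],[0,0,-0.03,0,0,0],[0,0,0,0,0,0]]'
python3 - <<'E'
from h import *
delta([.5125,.189,.28],-100)
snap('wrist','w23')
E
```

```text
time_s: 42.38
eef_pos: [0.3856, -0.2932, 0.0669]
tcp_rot: [[0.006, -1.0, 0.001], [-1.0, -0.006, -0.001], [0.001, -0.001, -1.0]]
wrist_force: [-0.3, 0.0, 0.2]
opening: 0.0303
time_s: 43.0
eef_pos: [0.3852, -0.2928, 0.0653]
tcp_rot: [[0.006, -1.0, 0.0], [-1.0, -0.006, -0.0], [0.0, -0.0, -1.0]]
wrist_force: [-0.3, 0.7, 1.8]
opening: 0.0119
time_s: 43.88
eef_pos: [0.3859, -0.2933, 0.278]
tcp_rot: [[0.006, -1.0, 0.004], [-1.0, -0.006, -0.003], [0.003, -0.004, -1.0]]
wrist_force: [-0.7, 0.0, -0.7]
opening: 0.0116
t 43.875 pos [ 0.3859 -0.2933  0.278 ] yaw -89.64 open 0.0116 F [-0.7  0.  -0.7]
shift now axes [-0.4815 -0.1296 -0.0028] shift in target axes [-0.497  -0.0409 -0.002 ] rot [-0.24 -0.14 10.36]
```

View pics/w23.png

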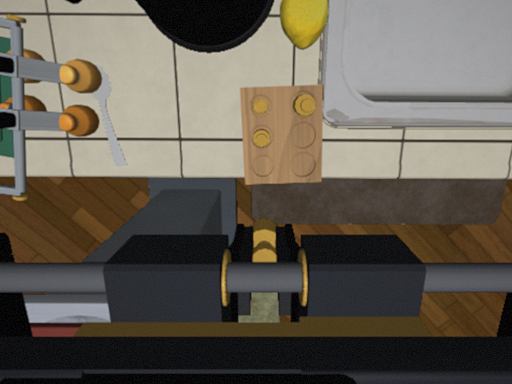

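```bash
python3 -m crank '[[-0.02,-0.015,0,0,0,0],[-0.04,-0.025,0,0,0,0],[-0.05,-0.02,0,0,0,0],[-0.055,-0.01,0,0,0,0],[-0.055,0,0,0,0,0],[-0.055,0,0,0,0,0],[-0.055,-0.01,0,0,0,0],[-0.055,-0.02,0,0,0,0],[-0.045,-0.02,0,0,0,0],[-0.03,-0.01,0,0,0,0]]'
python3 -m crank '[[-0.021,0,0,0,0,0],[0,0,0,0,0,5.2],[0,0,0,0,0,5.2],[0,0,0,0,0,0],[0,0,0,0,0,0]]'
python3 - <<'E'
from h import *
delta([.5125,.189,.17],-100)
s=robot.state();print(s['joint_pos'].round(1))
snap('wrist','w24')
E
```

```text
time_s: 45.18
eef_pos: [0.5118, 0.1702, 0.2735]
tcp_rot: [[0.008, -1.0, -0.002], [-1.0, -0.008, 0.0], [-0.0, 0.002, -1.0]]
wrist_force: [0.0, -1.4, 0.1]
opening: 0.0117
time_s: 45.8
eef_pos: [0.5117, 0.1889, 0.2744]
tcp_rot: [[-0.172, -0.985, -0.001], [-0.985, 0.172, -0.0], [0.0, 0.001, -1.0]]
wrist_force: [0.3, -0.7, -0.6]
opening: 0.012
t 45.8 pos [0.5117 0.1889 0.2744] yaw -99.93 open 0.012 F [ 0.3 -0.7 -0.6]
shift now axes [-0.0003 -0.0009  0.1044] shift in target axes [-0.0002 -0.0007  0.1044] rot [ 0.06 -0.02  0.07]
[   8.2    8.5  -36.7   92.5    5.1   80.8 -128.9]
```

View pics/w24.png

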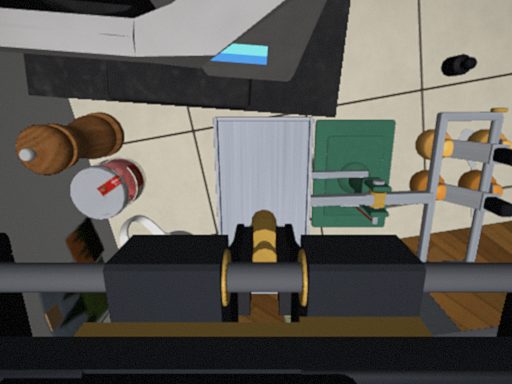

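```bash
python3 -m crank '[[0,0,0.02,0,0,0],[0,0,0.03,0,0,0],[0,0,0.03,0,0,0],[0,0,0.014,0,0,0],[0,0,0.007,0,0,0],[0,0,0.003,0,0,0],[0,0,0,0,0,0],[0,0,0,0,0,0]]'
python3 -m crank '[[0,0,0,0,0,0],[0,0,0,0,0,0],[0,0,0,0,0,0]]' 0.028
python3 -m crank '[[0,0,-0.015,0,0,0],[0,0,-0.035,0,0,0],[0,0,-0.04,0,0,0],[0,0,-0.02,0,0,0],[0,0,0,0,0,-5.2],[0,0,0,0,0,-5.2],[0.025,0,0,0,0,0],[0.05,0.005,0,0,0,0],[0.05,0.005,0,0,0,0],[0.03,0,0,0,0,0]]'
python3 -m crank '[[0,0,0,0,0,0],[0,0,0,0,0,0],[0,0,0,0,0,0],[0,0,0,0,0,0]]'
python3 - <<'E'
from h import *
snap('side','s25');snap('scene','c25')
for n in 'sc':
    a=cv2.imread(f'pics/{n}25.png'); b=a[140:260,150:310] if n=='s' else a[150:270,200:350]
    cv2.imwrite(f'pics/{n}25z.png',cv2.resize(b,None,fx=5,fy=5,interpolation=cv2.INTER_CUBIC))
E
```

```text
time_s: 46.85
eef_pos: [0.5124, 0.1892, 0.1718]
tcp_rot: [[-0.174, -0.985, 0.001], [-0.985, 0.174, 0.0], [-0.001, -0.001, -1.0]]
wrist_force: [0.1, 0.9, 0.6]
opening: 0.012
time_s: 47.22
eef_pos: [0.5121, 0.1891, 0.1712]
tcp_rot: [[-0.174, -0.985, 0.0], [-0.985, 0.174, 0.0], [-0.0, -0.0, -1.0]]
wrist_force: [0.6, -0.3, 0.2]
opening: 0.0266
time_s: 48.48
eef_pos: [0.5029, 0.0314, 0.2824]
tcp_rot: [[0.004, -1.0, 0.001], [-1.0, -0.004, -0.001], [0.001, -0.001, -1.0]]
wrist_force: [-0.2, 0.5, 0.0]
opening: 0.0279
time_s: 48.98
eef_pos: [0.503, 0.0349, 0.2811]
tcp_rot: [[0.008, -1.0, -0.0], [-1.0, -0.008, 0.0], [-0.0, 0.0, -1.0]]
wrist_force: [-0.4, -0.7, -1.0]
opening: 0.028
```

View pics/s25z.png

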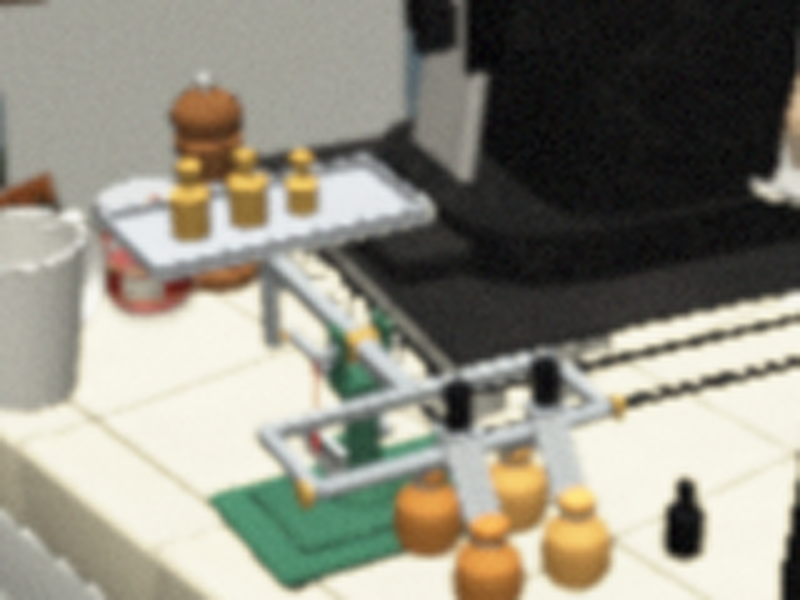

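View pics/c25z.png

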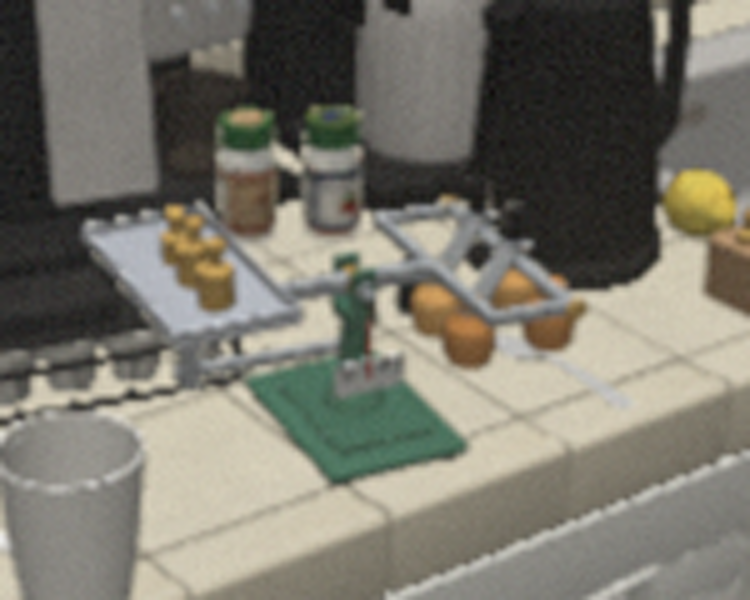

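Run:
```python
import cv2,numpy as np
L=lambda f:cv2.cvtColor(cv2.imread(f'pics/{f}.png'),cv2.COLOR_BGR2GRAY).astype(np.float32)
def track(ref,img,box,r=9):
    x,y,w,h=box; best=None
    t=cv2.resize(ref[y:y+h,x:x+w],None,fx=8,fy=8,interpolation=cv2.INTER_CUBIC)
    s=cv2.resize(img[y-r:y+h+r,x-3:x+w+3],None,fx=8,fy=8,interpolation=cv2.INTER_CUBIC)
    m=cv2.matchTemplate(s,t,cv2.TM_CCOEFF_NORMED); _,v,_,p=cv2.minMaxLoc(m)
    return (p[0]/8-3,p[1]/8-r,round(v,3))
for name,ref,others,boxes in [('side','s25',['side0','s5','s13','s21','s22','s25'],{'cap':(205,230,13,14),'pancorner':(167,178,30,22)}),
  ('scene','c25',['scene0','c5','c13','c25'],{'pancorner':(215,192,45,28),'cap':(305,200,15,18)})]:
    R=L(ref)
    for o in others:
        for b in boxes: print(name,o,b,track(R,L(o),boxes[b]))
```

```text
side side0 cap (-0.125, -1.0, 0.887)
side side0 pancorner (-0.125, 0.75, 0.762)
side s5 cap (-0.125, -1.0, 0.885)
side s5 pancorner (-0.125, 0.75, 0.761)
side s13 cap (-0.25, 2.125, 0.882)
side s13 pancorner (-0.125, -2.0, 0.666)
side s21 cap (-0.25, 2.125, 0.881)
side s21 pancorner (0.0, -1.75, 0.901)
side s22 cap (-0.25, 2.125, 0.877)
side s22 pancorner (0.0, -1.75, 0.899)
side s25 cap (0.0, 0.0, 0.999)
side s25 pancorner (0.0, 0.0, 0.999)
scene scene0 pancorner (0.125, 0.875, 0.838)
scene scene0 cap (-3.0, 4.625, 0.644)
scene c5 pancorner (0.125, 0.875, 0.839)
scene c5 cap (0.375, -0.625, 0.683)
scene c13 pancorner (0.5, -1.625, 0.82)
scene c13 cap (-0.875, 1.125, 0.899)
scene c25 pancorner (0.0, 0.0, 1.0)
scene c25 cap (0.0, 0.0, 1.0)
```

```bash
python3 -c "
from h import *
delta([.455,-.2905,.18],-89.6)"
python3 -m crank '[[0.03,0,0,0,0,0],[0.05,0.005,0,0,0,0],[0.055,0.01,0,0,0,0],[0.055,0.01,0,0,0,0],[0.055,0.01,0,0,0,0],[0.045,0.01,0,0,0,0],[0.03,0.001,0.02,0,0,0],[0.005,0,0.04,0,0,0],[0,0,0.04,0,0,0],[0,0,0,0,0,0]]' 0.03
python3 - <<'E'
from h import *
delta([.455,-.2905,.059],-89.6)
snap('wrist','w26')
E
```

```text
t 49.075 pos [0.503  0.0345 0.281 ] yaw -89.59 open 0.0279 F [-0.7 -0.6 -0.2]
shift now axes [0.3247 0.0503 0.101 ] shift in target axes [0.3247 0.0503 0.101 ] rot [0.01 0.01 0.01]
time_s: 50.32
eef_pos: [0.4574, -0.2902, 0.1783]
tcp_rot: [[0.006, -1.0, -0.005], [-1.0, -0.006, 0.003], [-0.003, 0.005, -1.0]]
wrist_force: [0.4, -0.3, 0.1]
opening: 0.0298
t 50.325 pos [ 0.4574 -0.2902  0.1783] yaw -89.63 open 0.0298 F [ 0.4 -0.3  0.1]
shift now axes [0.0007 0.0018 0.1193] shift in target axes [0.0003 0.0024 0.1193] rot [ 0.29  0.19 -0.03]
```

View pics/w26.png

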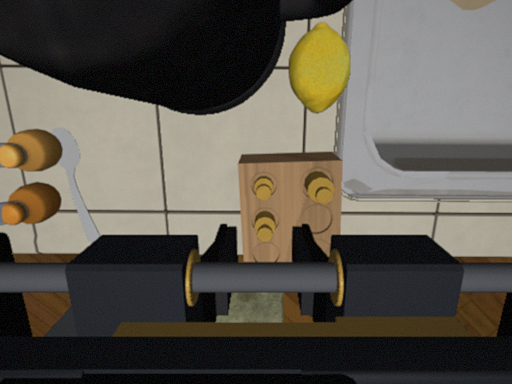

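```bash
python3 -m crank '[[0.0005,0.002,0.02,0,0,0],[0,0,0.035,0,0,0],[0,0,0.035,0,0,0],[0,0,0.02,0,0,0],[0,0,0.009,0,0,0],[0,0,0,0,0,0],[0,0,0,0,0,0]]'
python3 -c "
from h import *
delta([.455,-.2905,.0585],-89.6)"
```

```text
time_s: 51.25
eef_pos: [0.458, -0.2923, 0.0636]
tcp_rot: [[0.006, -1.0, 0.002], [-1.0, -0.006, -0.001], [0.001, -0.002, -1.0]]
wrist_force: [0.2, -0.1, 0.2]
opening: 0.0302
t 51.25 pos [ 0.458  -0.2923  0.0636] yaw -89.64 open 0.0302 F [ 0.2 -0.1  0.2]
shift now axes [-0.0018  0.003   0.005 ] shift in target axes [-0.0018  0.003   0.0051] rot [-0.1  -0.06 -0.04]
```

```bash
python3 -m crank '[[-0.0015,0.0025,0.0035,0,0,0],[0,0,0.001,0,0,0],[0,0,0,0,0,0]]'
python3 -m crank '[[0,0,0,0,0,0],[0,0,0,0,0,0],[0,0,0,0,0,0],[0,0,0,0,0,0],[0,0,0,0,0,0]]' 0.0
python3 -m crank '[[0,0,-0.01,0,0,0],[0,0,-0.025,0,0,0],[0,0,-0.045,0,0,0],[0,0,-0.05,0,0,0],[0,0,-0.05,0,0,0],[0,0,-0.035,0,0,0],[0,0,0,0,0,0]]'
python3 - <<'E'
from h import *
delta([.4516,.1709,.28],-10.4)
snap('wrist','w27')
E
```

```text
time_s: 51.62
eef_pos: [0.4545, -0.2903, 0.0576]
tcp_rot: [[0.006, -1.0, -0.0], [-1.0, -0.006, 0.0], [-0.0, 0.0, -1.0]]
wrist_force: [-0.3, 0.1, -0.3]
opening: 0.0301
time_s: 52.25
eef_pos: [0.4546, -0.2903, 0.0576]
tcp_rot: [[0.006, -1.0, 0.0], [-1.0, -0.006, 0.0], [-0.0, -0.0, -1.0]]
wrist_force: [0.6, 0.3, 0.6]
opening: 0.0118
time_s: 53.12
eef_pos: [0.4558, -0.2909, 0.2764]
tcp_rot: [[0.006, -1.0, 0.005], [-1.0, -0.006, -0.003], [0.003, -0.005, -1.0]]
wrist_force: [0.7, 1.0, -1.2]
opening: 0.0119
t 53.125 pos [ 0.4558 -0.2909  0.2764] yaw -89.64 open 0.0119 F [ 0.7  1.  -1.2]
shift now axes [-0.4618  0.0013 -0.0051] shift in target axes [-0.0875 -0.4534 -0.0036] rot [ -0.12  -0.35 -79.24]
```

View pics/w27.png

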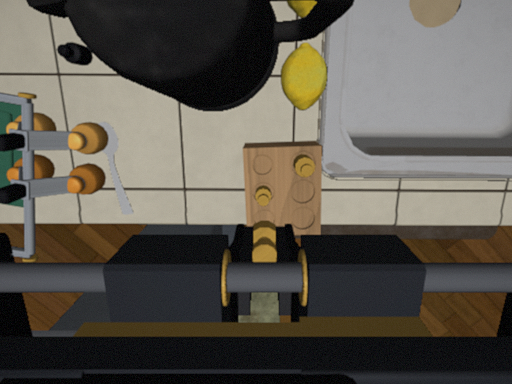

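```bash
python3 -m crank '[[-0.02,0,0,0,0,0],[-0.045,0,0,0,0,0],[-0.055,0,0,0,0,0],[-0.055,0,0,0,0,0],[-0.055,0,0,0,0,0],[-0.055,0,0,0,0,0],[-0.055,0,0,0,0,0],[-0.055,0,0,0,0,0],[-0.045,0.001,0,0,0,0],[-0.022,0,0,0,0,0]]'
python3 -m crank '[[0,0,0,0,0,-9],[0,0,0,0,0,-10],[0,0,0,0,0,-10],[0,0,0,0,0,-10],[0,0,0,0,0,-10],[0,0,0,0,0,-10],[0,0,0,0,0,-10],[0,0,0,0,0,-10.2],[0,0,0,0,0,0],[0,0,0,0,0,0]]'
python3 - <<'E'
from h import *
delta([.4516,.1709,.155],-10.4)
s=robot.state();print(s['joint_pos'].round(1))
snap('wrist','w28')
E
```

```text
time_s: 54.42
eef_pos: [0.4483, 0.1753, 0.2715]
tcp_rot: [[0.011, -1.0, -0.002], [-1.0, -0.011, -0.0], [0.0, 0.002, -1.0]]
wrist_force: [0.7, -0.3, 0.2]
opening: 0.012
time_s: 55.68
eef_pos: [0.4499, 0.172, 0.272]
tcp_rot: [[0.983, -0.185, -0.001], [-0.185, -0.983, -0.0], [-0.001, 0.001, -1.0]]
wrist_force: [-0.4, -0.5, 0.0]
opening: 0.0119
t 55.675 pos [0.4499 0.172  0.272 ] yaw -10.64 open 0.0119 F [-0.4 -0.5  0. ]
shift now axes [0.002  0.0007 0.117 ] shift in target axes [0.0019 0.0008 0.117 ] rot [ 0.03  0.05 -0.24]
[ 15.4   0.  -41.  100.3  -0.   79.7 -36.2]
```

View pics/w28.png

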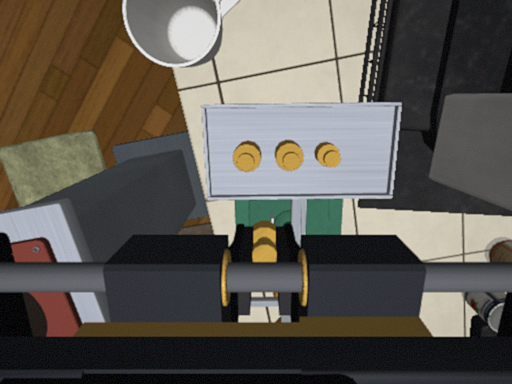

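Run:
```python
from h import *
s=robot.state();R=np.array(s['tcp_rot'])
for n,p,z in[('tl',(205,104),.148),('tr',(400,102),.148),('bl',(210,196),.148),('br',(393,196),.148),('w1disc',(247,158),.168),('w2',(290,156),.168),('w1knob',(246,160),.186),('w3knob',(333,158),.178)]: 
    q=watz(s,*p,z); print(n,(R.T@(q-s['eef_pos'])).round(4))
```

```text
tl [-0.0493 -0.0716  0.1242]
tr [ 0.118  -0.0731  0.1241]
bl [-0.0489  0.011   0.1242]
br [0.1212 0.0112 0.1241]
w1disc [-0.0129 -0.0282  0.1042]
w2 [ 0.023  -0.0299  0.1041]
w1knob [-0.0127 -0.0299  0.0862]
w3knob [ 0.0569 -0.03    0.0941]
```

```bash
python3 -m crank '[[0,-0.003,0.02,0,0,0],[0,0,0.035,0,0,0],[0,0,0.03,0,0,0],[0,0,0.018,0,0,0],[0,0,0.01,0,0,0],[0,0,0.003,0,0,0],[0,0,0,0,0,0],[0,0,0,0,0,0]]'
python3 - <<'E'
from h import *
delta([.4516,.1709,.155],-10.4)
snap('side','s29')
a=cv2.imread(f'pics/s29.png')[140:260,150:310]
cv2.imwrite(f'pics/s29z.png',cv2.resize(a,None,fx=5,fy=5,interpolation=cv2.INTER_CUBIC))
E
```

```text
time_s: 56.72
eef_pos: [0.4517, 0.1748, 0.1573]
tcp_rot: [[0.983, -0.181, 0.001], [-0.181, -0.983, 0.0], [0.001, -0.0, -1.0]]
wrist_force: [-0.4, -0.5, -0.2]
opening: 0.0121
t 56.725 pos [0.4517 0.1748 0.1573] yaw -10.45 open 0.0121 F [-0.4 -0.5 -0.2]
shift now axes [0.0006 0.0038 0.0023] shift in target axes [0.0006 0.0038 0.0023] rot [-0.03 -0.06 -0.05]
```

View pics/s29z.png

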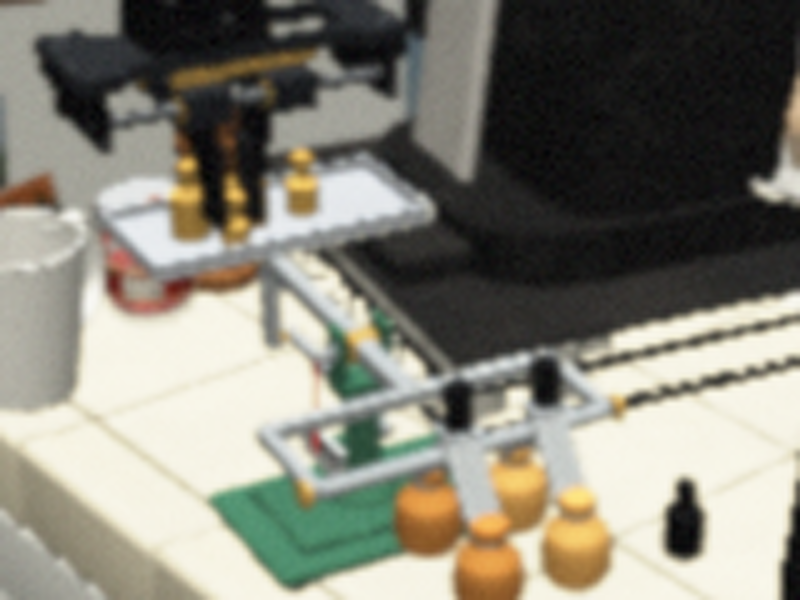

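```bash
python3 -m crank '[[0,0,0.002,0,0,0],[0,0,0,0,0,0],[0,0,0,0,0,0]]'
python3 -m crank '[[0,0,0,0,0,0],[0,0,0,0,0,0],[0,0,0,0,0,0]]' 0.024
python3 -m crank '[[0,0,-0.012,0,0,0],[0,0,-0.03,0,0,0],[0,0,-0.04,0,0,0],[0,0,-0.04,0,0,0],[0,0,-0.02,0,0,0],[0,0.02,0,0,0,0],[0,0.05,0,0,0,0],[0,0.05,0,0,0,0],[0,0.05,0,0,0,0],[0,0.04,0,0,0,0]]'
python3 -m crank '[[0,0.04,0,0,0,0],[0,0.03,0,0,0,0],[0,0,0,0,0,0],[0,0,0,0,0,0],[0,0,0,0,0,0],[0,0,0,0,0,0],[0,0,0,0,0,0],[0,0,0,0,0,0]]'
python3 - <<'E'
from h import *
snap('side','s30');snap('scene','c30');snap('wrist','w30');print(robot.state()['time_s'],robot.state()['eef_pos'])
for n in 'sc':
    a=cv2.imread(f'pics/{n}30.png'); b=a[140:260,150:310] if n=='s' else a[150:270,200:350]
    cv2.imwrite(f'pics/{n}30z.png',cv2.resize(b,None,fx=5,fy=5,interpolation=cv2.INTER_CUBIC))
L=lambda f:cv2.cvtColor(cv2.imread(f'pics/{f}.png'),cv2.COLOR_BGR2GRAY).astype(np.float32)
def track(ref,img,box,r=9):
    x,y,w,h=box
    t=cv2.resize(ref[y:y+h,x:x+w],None,fx=8,fy=8,interpolation=cv2.INTER_CUBIC)
    s=cv2.resize(img[y-r:y+h+r,x-3:x+w+3],None,fx=8,fy=8,interpolation=cv2.INTER_CUBIC)
    m=cv2.matchTemplate(s,t,cv2.TM_CCOEFF_NORMED); _,v,_,p=cv2.minMaxLoc(m)
    return (p[0]/8-3,p[1]/8-r,round(v,3))
for ref,os,b in[('s30',['s5','s21','s25'],(205,230,13,14)),('s30',['s5','s21','s25'],(167,178,30,22)),('c30',['c5','c13','c25'],(215,192,45,28))]:
    for o in os: print(o,track(L(ref),L(o),b))
E
```

```text
time_s: 57.15
eef_pos: [0.4512, 0.1746, 0.1546]
tcp_rot: [[0.983, -0.181, 0.0], [-0.181, -0.983, 0.0], [0.0, -0.0, -1.0]]
wrist_force: [1.1, 0.4, -0.2]
opening: 0.0119
time_s: 57.52
eef_pos: [0.4512, 0.1746, 0.1546]
tcp_rot: [[0.983, -0.181, 0.0], [-0.181, -0.983, 0.0], [0.0, -0.0, -1.0]]
wrist_force: [-0.5, 0.3, -0.4]
opening: 0.0235
time_s: 58.78
eef_pos: [0.4126, -0.0337, 0.2976]
tcp_rot: [[0.983, -0.182, 0.001], [-0.182, -0.983, -0.0], [0.001, -0.0, -1.0]]
wrist_force: [1.1, 0.0, 0.3]
opening: 0.0238
time_s: 59.78
eef_pos: [0.4005, -0.1006, 0.2966]
tcp_rot: [[0.983, -0.181, 0.0], [-0.181, -0.983, 0.0], [-0.0, -0.0, -1.0]]
wrist_force: [-1.2, -0.5, 0.9]
opening: 0.0239
59.925 [ 0.40044342 -0.10073203  0.29655423]
s5 (0.0, 0.0, 0.996)
s21 (-0.125, 4.0, 0.798)
s25 (0.0, 1.25, 0.895)
s5 (0.0, -0.125, 0.734)
s21 (0.0, -3.75, 0.812)
s25 (0.0, -1.25, 0.879)
c5 (0.125, -0.125, 0.851)
c13 (0.75, -3.0, 0.724)
c25 (0.125, -1.25, 0.922)
```

View pics/s30z.png

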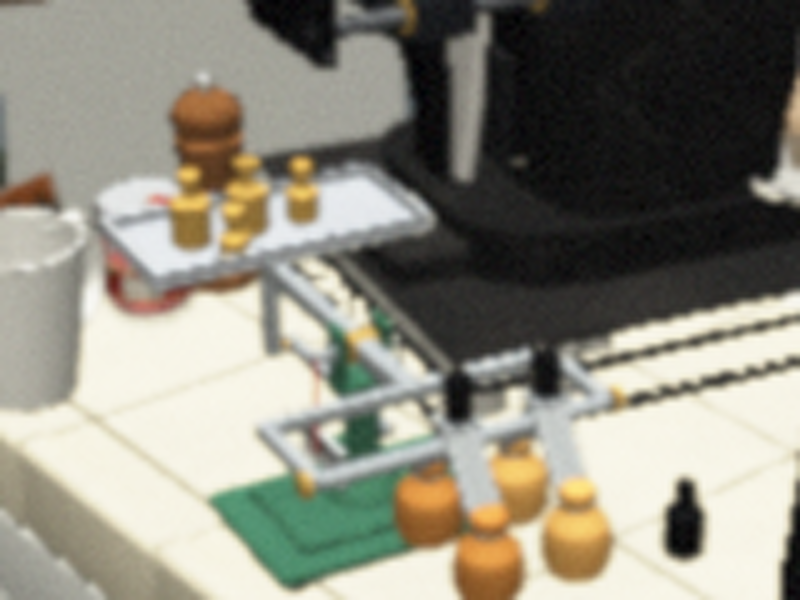

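View pics/c30z.png

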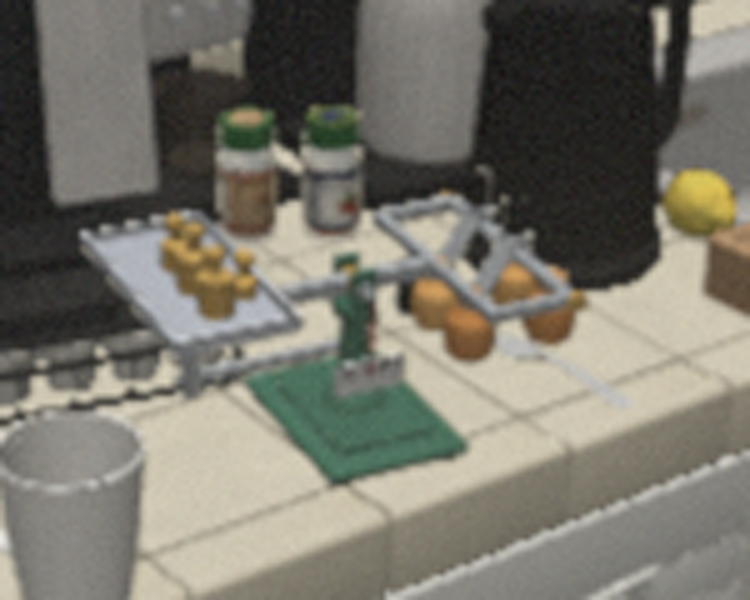

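View pics/w30.png

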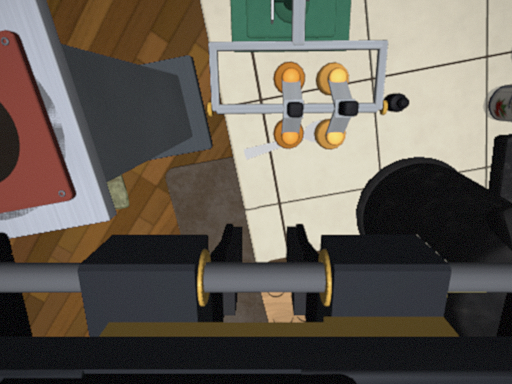

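View pics/c30.png

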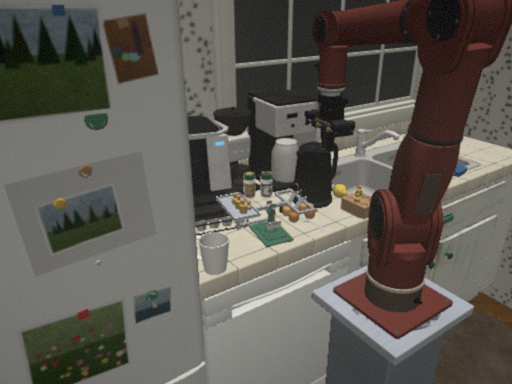

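View pics/s30.png

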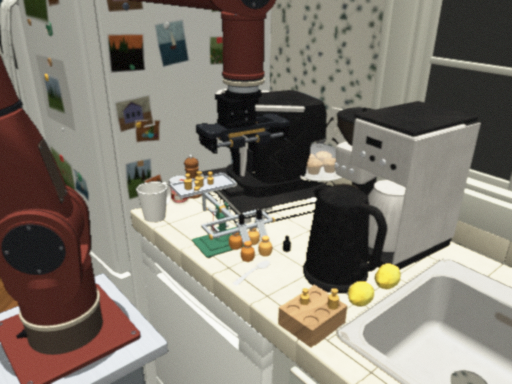

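```bash
python3 -m crank '[[0,0,0,0,0,0],[0,0,0,0,0,0],[0,0,0,0,0,0],[0,0,0,0,0,0],[0,0,0,0,0,0],[0,0,0,0,0,0],[0,0,0,0,0,0],[0,0,0,0,0,0]]'
python3 - <<'E'
from h import *
a=cv2.imread('pics/s30.png'); snap('side','s31'); b=cv2.imread('pics/s31.png')
d=cv2.absdiff(a,b)[150:290,150:330]; print('max/mean diff near balance',d.max(),d.mean())
robot.close_job(); print(robot.state()['time_s'])
E
```

```text
time_s: 60.92
eef_pos: [0.4005, -0.1007, 0.2966]
tcp_rot: [[0.983, -0.181, 0.0], [-0.181, -0.983, 0.0], [0.0, -0.0, -1.0]]
wrist_force: [1.1, 0.2, 0.4]
opening: 0.0241
max/mean diff near balance 33 1.8328835978835978
the job is handed in; nothing more can be done
the job is handed in; nothing more can be done
```

The job is handed in at about 61 s of the 210 s, and the last pictures show every condition met. I did not see a verdict, because closing the job reports none.

**Pairs:** I found two cheese pairs and no third in any camera view. Both hang upright astride the load bar, about 50 mm apart. One of them swung while I let go of the second, and it had settled by the next picture.

**Weights:** 275 g is in the pan: w100_a, w100_b, w50_a and w25. The other two, w100_c and w50_b, never left the block and stand upright in it.

**Balance:** With 250 g in the pan the beam still leaned about 0.03 rad, load side down. After adding w25, its markers matched the pictures of the empty, level balance within about 0.1 px, which is about 0.005 rad, against the 0.035 rad allowed.

**Final checks:** Two side pictures about 1 s apart showed no visible movement around the balance, only image noise. The gripper is about 0.3 m above the counter and touches nothing. The jars and the cup stand where they did, as does the pepper mill. No check failed. My position estimates for the bar from different pictures differed by 2 to 3 mm, which the roof-shaped yokes took up.

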